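# Wind a sample bottle up to preload in the squeeze tester

### The arm

A 6-joint arm with a two-finger parallel gripper is mounted at the origin on the work surface. World frame = base frame: x ahead of the robot, y to its left, z up, the work surface at z = 0. Lengths are in m, angles in degrees, forces in N, time in s.
With the tool pointing down it reaches from about 0.35 to 0.925 m from the base axis. Payload 6.4 kg.
Tool frame: the origin (TCP) lies at the very end of the fingers, on their centre line; the grasp point (between the pads) lies ctrl.grip_point_offset behind it (ctrl.grip_point_offset is the distance from the TCP to the grasp point, in m); z points along the fingers, y is the direction in which the jaws open and shut (so a half turn about z gives the same grasp; the last joint's range is limited). The gripper opens to 85 mm and grips with 20 to 120 N. Pads are 22 mm wide; open, the fingers measure 114 mm over their backs; the gripper's body (76 mm by 85 mm) begins 54 mm behind the grasp point. The pads swing forward as they close: fully open they stand 13 mm farther back than shut.
Start: joints at [56.603, 14.043, 89.255, -0, 76.702, -9.975], TCP at [0.258, 0.596, 0.206] pointing down, gripper open.
Joint ranges: [-179.41, 179.41], [-58.25, 129.5], [7.25, 145.43], [-54.29, 234.29], [11.92, 165.04], [-157.13, 157.13]. Speed limits (degrees/s): [147.25, 147.25, 180, 180, 180, 180].

### API

Orientations are given as [roll, pitch, yaw] about the fixed x, y, z axes, in that order (R = Rz(yaw) Ry(pitch) Rx(roll)).
In Python, from rig import ctrl gives the robot as it stands.
- The arm moves only by the tool send_rows, never from a script. Its argument "series" is a list of rows, each a list of 7 numbers: the shift along the tool's x, y, z in m, then the turn, a rotation vector about the tool's x, y, z in degrees, then the closure, from -1 (fully open) to 1 (shut). A call has 1 to 8 rows; each row is the pose to reach, as a shift and turn from the pose commanded when the call began, along the tool's axes at that moment; what a row does not reach only later rows make up. A row lasts 1/12 s, in which the tool goes at most 41.7 mm and 7.16 degrees, less where a joint would pass 70% of its speed; a pose out of reach is approached as far as the arm can. A call with a gripper value outside its range is refused whole. The fingers move at their own pace and stop on an object; "newtons" is the grip in N (left out, the last holds). Time passes only in rows, so rows that repeat a pose let the fingers close. It gives the time, the measured TCP pose, the force and the opening at its end, in the units of the state.
- ctrl.observe(): the state, without advancing time (a new reading comes with each control period).
- ctrl.grab_frame(name): name is "scene" or "top" or "wrist"; returns (picture, depth): 480x640x3 uint8, red, green, blue; 480x640 float32, m along the optical axis (not along the pixel's ray), 0 where there is no reading.
- ctrl.calibration(name): a dict with "intrinsics" (3x3 intrinsics, pixels), "pose" (4x4, takes a point from camera to world coordinates); the wrist camera has in their place "tool_from_camera" (4x4, takes a point from camera to tool coordinates, whose origin is the TCP and whose axes are the flange's). Camera axes: x right, y up, looking along -z (the intrinsics and any distortion apply to the point x, -y, -z); pixel columns grow to the right and rows downward; lengths in m; the calibration is good to about 2 mm. A picture is of the moment at which its call begins: read the wrist's pose just before it. calibration takes no time and is no camera call.
- ctrl.sign_off(): hands the job in, once; it reports no verdict.
The state is a dict: "time_s": time; "q": joint angles; "joint_vel": joint speeds; "joint_efforts": joint torques, N m; "ee_pos": TCP position; "ee_rot": TCP orientation; "force": force on the tool from outside, world axes, zero at the start; "moment": the same for the moment, N m; "width": finger opening in m.
Only numpy, scipy, OpenCV 4.12 (cv2) and the standard library are available. Lean on these libraries where they do the work, as an engineer would, in place of code of your own. Each camera call takes 0.05 s, during which the arm holds its last target.

### The job

Set up a side-squeeze test: stand the loose white screw-cap sample bottle upright on the tester's bed, in front of the V-block, then crank the handwheel clockwise so that the round platen presses the bottle into the V-block and the gauge's pointer comes level with the marker clip set on its scale. Creep up on the clip: running a scale division past it would overload the bottle. Then let go, leaving the bottle clamped upright, without disturbing the media bottle, amber bottle, beaker and carton that stand around.

Things in the scene. Friction and masses are not known exactly. Their poses are not given: they have to be found in the camera images.
- sample_mid (a point): The sample: a white round plastic bottle, 120 mm tall, about 0.16 kg; body 60 mm in diameter, straight to 80 mm above its foot, then a shoulder, then a ribbed cap 40 mm in diameter from 92 to 120 mm. Starts right of the tester (-y). Held by the cap it can swing. The point is on its axis, half-way up: 60 mm above its foot, 46 mm below the middle of the cap; z along the axis to the cap.
- tester: Fixed screw test stand, bed 270 x 150 mm, its deck 40 mm above the bench. Origin under the bed's centre; z up, y along the bed from the V-block end to the handwheel end, x across it. The V-block (120 degree V opening to +y, 87 mm across, top 110 mm above the bench) is at the -y end. Guide rods run 52 mm either side of the centre line, 62 mm above the bench, 12 mm thick: 92 mm is free between them.
- seat (a point): Point on the deck, 40 mm above the bench, right under the axis of the sample when that is pressed home in the V-block; axes as the tester's. The V-block lies on its -y side, the platen comes from its +y side.
- platen (a point): Centre of the flat rubber face of the round platen (50 mm diameter, 95 mm above the bench), which looks to -y of the tester. At the start it is 46 to 61 mm from the axis of a seated sample, whose radius is 30 mm. It slides back into the gauge body against the gauge spring when it presses on something.
- carriage (a joint): Travel in m of the carriage (saddle with gauge and platen) along the guide rods from its backmost position, growing towards the V-block. Driven only by the handwheel: 15 mm a turn. Starts between 0 and 15 mm; its stop is at 64 mm.
- wheel (a joint): Angle in rad of the handwheel (120 mm diameter, level axis along the tester's y, at the +y end). 0: handle straight up; grows clockwise seen from the handle end: from the top the handle goes to -x of the tester (towards the robot), then down. That winds the carriage towards the V-block. Starts at 0 to 6.28. Stiff (about 3 N at the handle) and self-locking: it stays where it is left.
- wheel_axis (a point): Point on the handwheel's axis, 95 mm above the bench, level with the middle of the handle; frame parallel to the tester's. The handle's middle circles round this point at 47 mm radius in the tester's x-z plane.
- handle_mid (a point): Middle of the crank handle: a black round sleeve 24 mm in diameter and 78 mm long that stands out from the wheel's rim, level, along the tester's +y, and spins freely on its spindle, so that a hand may hold it without turning. This point is 47 mm from the wheel's axis and 48 mm clear of the rim. Only the position matters: the orientation spins.
- gauge (a joint): Compression in m of the gauge spring, 0 with nothing touching the platen; 26 mm at most. The spring gives about 0.7 N per mm. The pointer moves with it.
- pointer (a point): The gauge's pointer: end of a black bar 3.5 mm thick lying across the white scale on top of the gauge (130 mm above the bench). It moves along +y of the tester over the scale as the spring is compressed; scale lines every 5 mm from 0 to 25 mm, starting level with the unloaded pointer.
- marker_tip (a point): Tip of the marker clip, a small steel slider (12 mm, with a 3.5 mm thick black finger towards the pointer) on the edge of the scale plate; it marks the wanted preload, 12 to 20 mm from zero. Pointer and clip are level when both points have the same y in the tester's frame. It rides on the carriage and stays where it is set.
- marker (a joint): Place in m of the marker clip on the gauge's scale: 0 at the scale's zero line, growing with the scale. Pointer and clip are level when joint gauge has this same value. 0.012 to 0.020; fixed by friction.
- media_mid (a point): Bystander: clear glass media bottle with blue cap, 72 mm diameter, 150 mm tall; point half-way up.
- amber_mid (a point): Bystander: small amber bottle, 48 mm diameter, 85 mm tall; point half-way up.
- beaker_mid (a point): Bystander: glass beaker, 74 mm diameter, 95 mm tall; point half-way up.
- carton_mid (a point): Bystander: gable-top drink carton, 70 x 70 x 185 mm; point half-way up.
Not all that is in view belongs to the job. What is shaped like the part that bears sample_mid but green or purple is not meant.

How it is judged:
By the outcome, as a careful person would: the job done as asked, in the order asked, and still so for the second after the job is handed in, with the robot touching nothing.
It also fails if it takes over 72 s, if anything falls off the work surface, if the arm or the gripper's body presses on something with over 40 N, if the wrist force passes 120 N, or if a joint passes its speed limit or range.

## Working session

There is one attempt and no reset: what is moved stays moved. The work goes in short steps, Python scripts to look and compute and a tool call to move; the robot and the scene stay as the last step left them, time stands still between calls to the robot, and variables do not carry over. Pictures are saved under pics/ and viewed, and the job is handed in when it is done.

Besides the shell and the picture viewer there is one more tool, called after "Emit:" by a JSON object that holds its "op" and its "data". send_rows: Moves the arm, as the interface text tells. Its arguments: {"type":"object","properties":{"series":{"type":"array"},"newtons":{"type":"number"}},"required":["series"]}

```bash
ls; mkdir -p pics
python3 - <<'E'
from rig import ctrl
import cv2
print(ctrl.observe()); print(ctrl.grip_point_offset)
for n in ("scene","top","wrist"):
    c=ctrl.calibration(n); print(n,{k:(v.round(4).tolist() if hasattr(v,'round') else v) for k,v in c.items()})
    p,d=ctrl.grab_frame(n); cv2.imwrite(f"pics/{n}0.png",p[:,:,::-1])
    import numpy as np; np.save(f"pics/{n}0.npy",d)
E
```

```text
pics
{'time_s': 0.0, 'q': array([ 5.66039293e+01,  1.40848490e+01,  8.93243004e+01,  3.16553452e-04,
        7.67019377e+01, -9.97629916e+00]), 'joint_vel': array([-0.00770785, -0.02586035, -0.080283  ,  0.00880079,  0.04544123,
        0.09952633]), 'joint_efforts': array([-6.48860259e-05, -4.29511786e+01, -3.26126289e+01, -1.40284110e-04,
        5.46916301e-03,  2.42411181e-05]), 'ee_pos': array([0.25802093, 0.59594017, 0.20527795]), 'ee_rot': array([-1.79890646e+02, -1.95480875e-02,  1.56580137e+02]), 'force': array([ 0.25096403, -1.21477641,  0.44666474]), 'moment': array([-0.02261695, -0.00394527, -0.01820863]), 'width': 0.0854950297753143}
0.0187
scene {'intrinsics': [[589.9193, 0.0, 330.1171], [0.0, 589.9193, 239.5681], [0.0, 0.0, 1.0]], 'pose': [[-0.7458, -0.493, 0.4479, 1.2037], [0.666, -0.5393, 0.5153, 0.7637], [-0.0125, 0.6827, 0.7306, 1.2247], [0.0, 0.0, 0.0, 1.0]]}
top {'intrinsics': [[481.6122, 0.0, 316.7966], [0.0, 481.6122, 238.0131], [0.0, 0.0, 1.0]], 'pose': [[-0.0247, 0.9956, -0.09, 0.3884], [-0.9997, -0.0248, -0.0001, 0.0084], [-0.0024, 0.0899, 0.9959, 1.5051], [0.0, 0.0, 0.0, 1.0]]}
wrist {'intrinsics': [[397.4506, 0.0, 319.9765], [0.0, 397.4506, 238.9504], [0.0, 0.0, 1.0]], 'tool_from_camera': [[-0.0005, 0.9624, 0.2716, 0.0693], [1.0, 0.0003, 0.0008, -0.0009], [0.0007, 0.2716, -0.9624, -0.1678], [0.0, 0.0, 0.0, 1.0]]}
```

View pics/scene0.png

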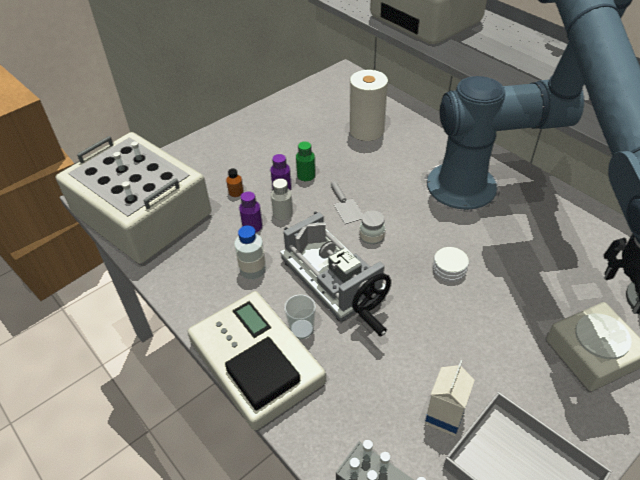

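View pics/top0.png

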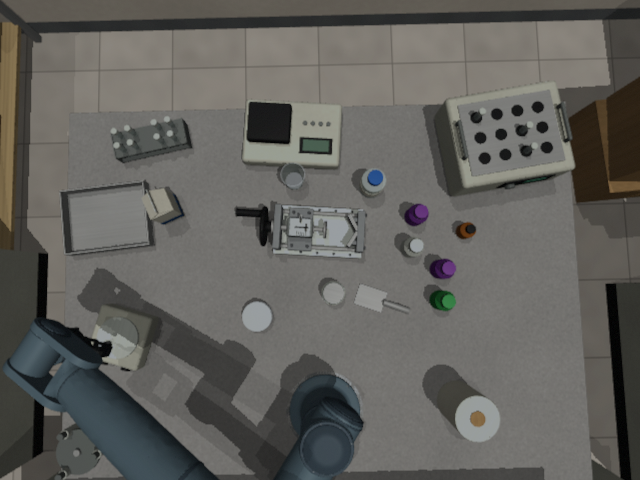

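View pics/wrist0.png

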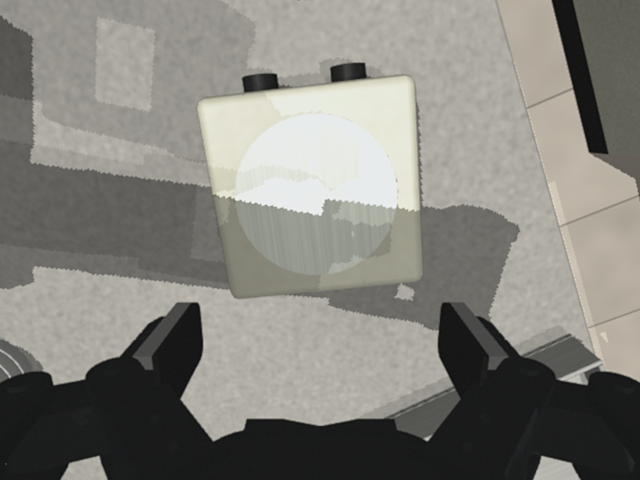

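The scene shows the white bottle at about scene (281,200) / top (414,246). The tester is at top (320,230), with the V-block towards -y (image right) and the handwheel at the left. Next I'll measure both roughly.

```bash
cat > h.py <<'E'
import numpy as np, cv2
from scipy.spatial.transform import Rotation as Ro
from rig import ctrl
def campose(n,st=None):
    c=ctrl.calibration(n)
    if n!="wrist": return c["intrinsics"],c["pose"]
    st=st or ctrl.observe(); T=np.eye(4); T[:3,:3]=Ro.from_euler('xyz',st["ee_rot"],degrees=True).as_matrix(); T[:3,3]=st["ee_pos"]
    return c["intrinsics"],T@c["tool_from_camera"]
def ray(K,P,u,v):
    d=np.stack([(np.asarray(u,float)-K[0,2])/K[0,0],-(np.asarray(v,float)-K[1,2])/K[1,1],-np.ones(np.shape(u))],-1)
    return P[:3,3], d@P[:3,:3].T
def onplane(K,P,u,v,z):
    o,d=ray(K,P,u,v); return o+d*((z-o[2])/d[...,2])[...,None]
def cloud(K,P,D):
    v,u=np.mgrid[:480,:640]; o,d=ray(K,P,u,v); return o+d*D[...,None]   # depth along axis, d has -1 z
def proj(K,P,X):
    c=(np.asarray(X)-P[:3,3])@P[:3,:3]; return np.stack([K[0,2]+K[0,0]*c[...,0]/-c[...,2],K[1,2]-K[1,1]*c[...,1]/-c[...,2]],-1)
def snap(n,tag):
    st=ctrl.observe(); p,d=ctrl.grab_frame(n); K,P=campose(n,st)
    cv2.imwrite(f"pics/{tag}.png",p[:,:,::-1]); np.savez(f"pics/{tag}.npz",p=p,d=d,K=K,P=P); return p,d,K,P
def load(tag):
    z=np.load(f"pics/{tag}.npz"); return z["p"],z["d"],z["K"],z["P"]
E
python3 - <<'E'
from h import *
for n in("scene","top"):
    K,P=campose(n); D=np.load(f"pics/{n}0.npy"); C=cloud(K,P,D)
    p=cv2.imread(f"pics/{n}0.png")
    np.savez(f"pics/{n}0.npz",p=p[:,:,::-1],d=D,K=K,P=P)
    pts={"top":dict(cap=(417,244),v=(352,230),wheel=(264,226),handle=(243,211),gauge=(300,229),media=(376,177),beaker=(292,170),bench=(330,330)),"scene":dict(cap=(280,185),wheel=(375,290),handle=(370,322),gauge=(345,260),bench=(420,260))}[n]
    for k,(u,v) in pts.items(): print(n,k,C[v,u].round(3))
    if n=="top":
        x0,y0=225,140; im=cv2.resize(p[140:290,225:425],(800,600),interpolation=cv2.INTER_CUBIC)
    else:
        im=cv2.resize(p[150:360,220:500],(800,600),interpolation=cv2.INTER_CUBIC)
    cv2.imwrite(f"pics/{n}0z.png",im)
E
```

```text
scene cap [ 0.489 -0.27   0.117]
scene wheel [0.55  0.172 0.108]
scene handle [0.607 0.215 0.076]
scene gauge [0.548 0.064 0.125]
scene bench [0.323 0.125 0.002]
top cap [ 0.489 -0.28   0.119]
top v [ 0.543 -0.1    0.04 ]
top wheel [0.551 0.16  0.127]
top handle [0.604 0.227 0.078]
top gauge [0.541 0.057 0.121]
top media [ 0.682 -0.165  0.15 ]
top beaker [0.737 0.081 0.027]
top bench [ 0.239 -0.025  0.002]
```

View pics/top0z.png

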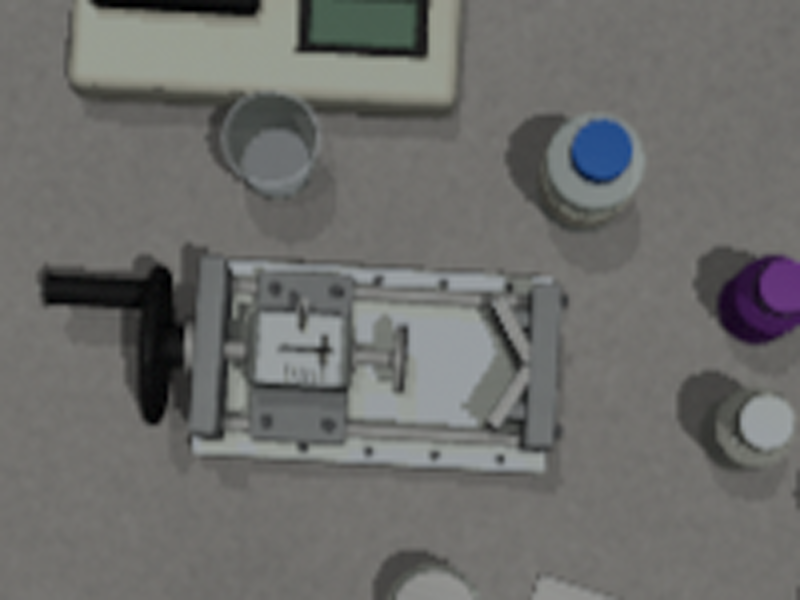

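View pics/scene0z.png

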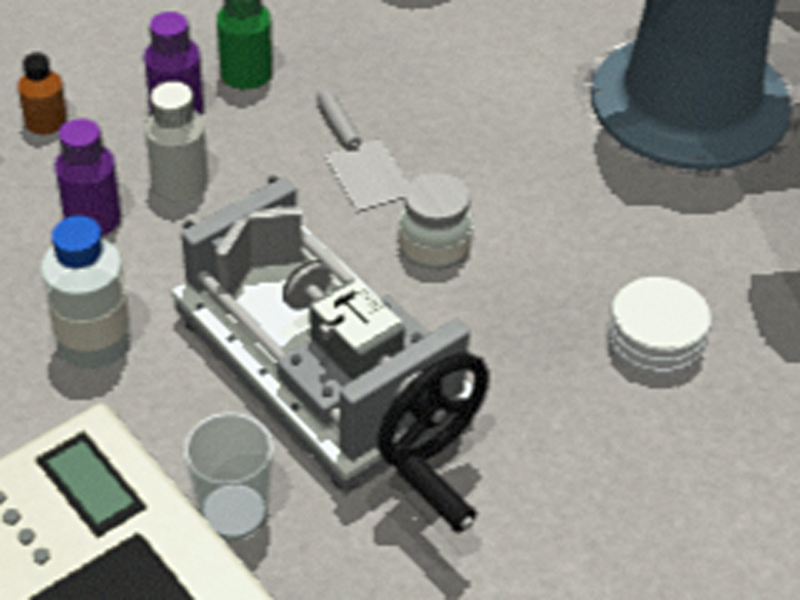

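Emit:
{"op": "send_rows", "data": {"series": [[-0.476,-0.389,-0.125,0,0,66.6,-1],[-0.476,-0.389,-0.125,0,0,66.6,-1],[-0.476,-0.389,-0.125,0,0,66.6,-1],[-0.476,-0.389,-0.125,0,0,66.6,-1],[-0.476,-0.389,-0.125,0,0,66.6,-1],[-0.476,-0.389,-0.125,0,0,66.6,-1],[-0.476,-0.389,-0.125,0,0,66.6,-1],[-0.476,-0.389,-0.125,0,0,66.6,-1]]}}

```text
time_s: 0.82
ee_pos: [0.4085, 0.3044, 0.273]
ee_rot: [-180.0, 0.0, 98.9]
force: [1.0, -0.3, 1.0]
width: 0.0855
```

Run:
```python
from h import *
p,d,K,P=load("top0"); C=cloud(K,P,d); hsv=cv2.cvtColor(p,cv2.COLOR_RGB2HSV)
for nm,lo,hi in(("purple",(135,80,30),(165,255,255)),("green",(50,100,30),(75,255,255)),("amber",(5,150,40),(18,255,255)),("blue",(105,120,60),(120,255,255))):
    m=cv2.inRange(hsv,lo,hi); n,l,s,c=cv2.connectedComponentsWithStats(m)
    for i in range(1,n):
        if s[i,4]>60:
            X=C[(l==i)]; t=X[X[:,2]>X[:,2].max()-.006]; print(nm,s[i].tolist(),t.mean(0).round(3))
m=(C[...,2]>.112)&(C[...,2]<.125)&(abs(C[...,1]+.28)<.05)&(abs(C[...,0]-.49)<.05)
print("cap",C[m].mean(0),m.sum())
```

```text
purple [405, 204, 23, 22, 385] [0.388 0.008 1.505]
purple [430, 259, 26, 20, 406] [0.388 0.008 1.505]
green [430, 291, 26, 20, 406] [0.388 0.008 1.505]
amber [457, 223, 18, 15, 130] [ 0.521 -0.45   0.083]
blue [368, 170, 15, 16, 178] [ 0.68  -0.159  0.153]
cap [ 0.48464078 -0.27603117  0.11962718] 148
```

Emit:
{"op": "send_rows", "data": {"series": [[-0.272,0.091,-0.057,0,0,8.9,-1],[-0.272,0.091,-0.057,0,0,8.9,-1],[-0.272,0.091,-0.057,0,0,8.9,-1],[-0.272,0.091,-0.057,0,0,8.9,-1],[-0.272,0.091,-0.057,0,0,8.9,-1],[-0.272,0.091,-0.057,0,0,8.9,-1],[-0.272,0.091,-0.057,0,0,8.9,-1],[-0.272,0.091,-0.057,0,0,8.9,-1]]}}

```text
time_s: 1.48
ee_pos: [0.5446, 0.0468, 0.3309]
ee_rot: [179.9, 0.1, 90.0]
force: [0.2, 0.2, 0.4]
width: 0.0855
```

Run:
```python
from h import *
st=ctrl.observe(); print(st["ee_pos"],st["ee_rot"],st["joint_vel"].round(2))
snap("wrist","w1")
```

```text
[0.54455867 0.04677543 0.33093078] [1.79862686e+02 1.30770093e-01 8.99875198e+01] [ 3.98 -1.14  2.64  3.08  1.36  3.14]
```

View pics/w1.png

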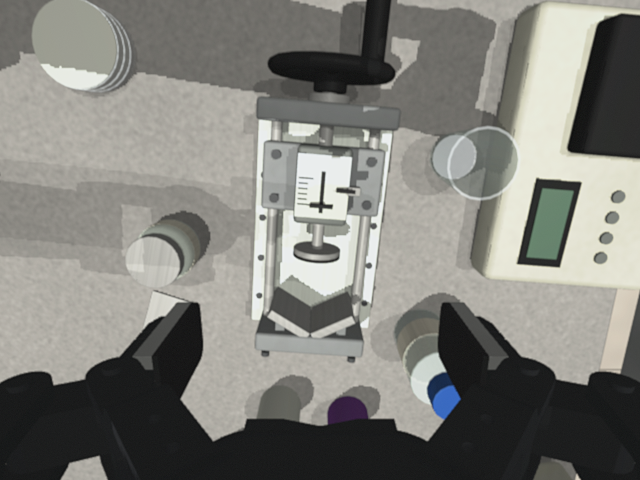

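Run:
```python
from h import *
p,d,K,P=load("w1")
cv2.imwrite("pics/w1z.png",cv2.resize(p[40:380,240:410,::-1],(600,1200),interpolation=cv2.INTER_CUBIC)[600:])
cv2.imwrite("pics/w1y.png",cv2.resize(p[40:380,240:410,::-1],(600,1200),interpolation=cv2.INTER_CUBIC)[:600])
C=cloud(K,P,d)
for nm,(u,v) in dict(backplate=(330,108),fplate=(310,345),deck=(285,230),vl=(290,312),vr=(335,315),vtopl=(285,290),vtopr=(345,300),rodl=(272,250),rodr=(362,250),bench=(220,250),scale=(312,180),platen=(317,245),saddle=(282,170),wheel=(330,65),handle=(377,30)).items(): print(nm,C[v,u].round(4))
```

```text
backplate [0.5532 0.1305 0.1228]
fplate [ 0.5331 -0.117   0.1096]
deck [ 0.5028 -0.0038  0.0421]
vl [ 0.5101 -0.0883  0.087 ]
vr [ 0.561  -0.0898  0.0917]
vtopl [ 0.5008 -0.081   0.0411]
vtopr [ 0.5738 -0.0833  0.0658]
rodl [ 0.4897 -0.0205  0.0677]
rodr [ 0.5919 -0.0205  0.0683]
bench [ 4.131e-01 -4.170e-02  3.000e-04]
scale [0.5367 0.0662 0.1242]
platen [ 0.541  -0.0042  0.1025]
saddle [0.5043 0.0704 0.0759]
wheel [0.5522 0.162  0.154 ]
handle [0.5983 0.2023 0.0828]
```

View pics/w1z.png

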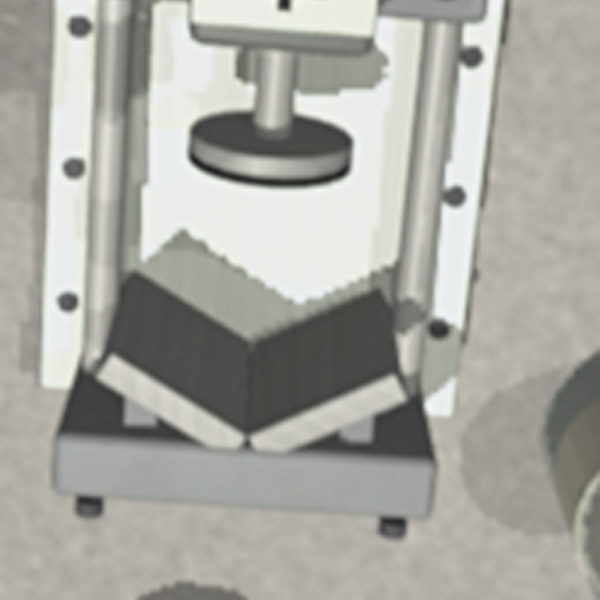

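View pics/w1y.png

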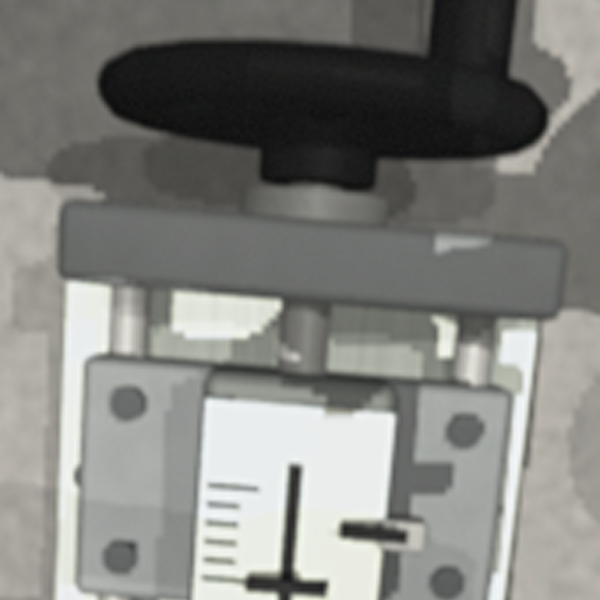

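Run:
```python
from h import *
p,d,K,P=load("w1"); C=cloud(K,P,d)
# crop px: u=240+X*170/600, v=40+(Y+600)*340/1200
def poly(q): 
    m=np.zeros((480,640),np.uint8); q=np.array([[240+x*170/600,40+(y+600)*340/1200] for x,y in q],np.int32); cv2.fillPoly(m,[q],1); return m>0
def line(m):
    X=C[m&(d>0)][:, :3]; c=np.median(X,0)
    for _ in range(3):
        c=X.mean(0); w,v=np.linalg.eigh(np.cov((X-c).T)); r=(X-c)@v[:,0]; X=X[abs(r)<2.5*max(r.std(),.0005)]
    return c,v[:,0],r.std(),len(X)
L=line(poly([(140,290),(240,350),(238,420),(115,350)])); R=line(poly([(260,350),(375,302),(395,370),(260,425)]))
print(L,R)
def hl(pl): # horizontal line at z=.085
    c,n,*_=pl; return n[:2], n@c-n[2]*.085
A=np.array([hl(L)[0],hl(R)[0]]); b=[hl(L)[1],hl(R)[1]]; apex=np.linalg.solve(A,b)
n1=A[0]*np.sign(A[0][1]); n2=A[1]*np.sign(A[1][1]); n1/=np.linalg.norm(n1);n2/=np.linalg.norm(n2)
bis=n1+n2; bis/=np.linalg.norm(bis)
print("apex",apex,"ang between normals",np.degrees(np.arccos(n1@n2)),"yaw",np.degrees(np.arctan2(-bis[0],bis[1])),"seat",apex+bis*.03/np.cos(np.arccos(n1@n2)/2), "exp60",apex+bis*.0346)
# rods: top ridge
for nm,x in(("rl",.49),("rr",.592)):
    m=(abs(C[...,0]-x)<.012)&(C[...,1]<0.02)&(C[...,1]>-.07)&(C[...,2]>.058)&(C[...,2]<.072); X=C[m]; k=np.polyfit(X[:,1],X[:,0],1); print(nm,len(X),k,np.polyval(k,-.03),X[:,2].max())
# plates
for nm,lo,hi,zl,zh in(("front",-.135,-.1,.105,.115),("back",.10,.145,.115,.13)):
    m=(C[...,2]>zl)&(C[...,2]<zh)&(C[...,1]>lo)&(C[...,1]<hi)&(abs(C[...,0]-.54)<.09); X=C[m]; r=cv2.minAreaRect((X[:,:2]*1000).astype(np.float32)); print(nm,r,np.median(X[:,2]))
```

```text
(array([ 0.51142759, -0.08844577,  0.08136192]), array([ 5.67827659e-01,  8.23147262e-01, -5.78728507e-04]), np.float64(0.00033873780023599735), 714) (array([ 0.55650547, -0.09176838,  0.08041691]), array([-4.28766229e-01,  9.03415190e-01, -7.17820938e-04]), np.float64(0.00035221242817897683), 797)
apex [ 0.53265319 -0.10308517] ang between normals 59.98818134648295 yaw -4.604796247718011 seat [ 0.53543409 -0.06855802] exp60 [ 0.53543096 -0.06859685]
rl 783 [0.08211989 0.48928189] 0.48681828891523266 0.07031880007640562
rr 775 [0.08171663 0.59246946] 0.5900179605210646 0.07026536568258718
front ((531.7681274414062, -115.50987243652344), (33.91455078125, 119.65575408935547), 86.76782989501953) 0.11006634254582251
back ((551.5325317382812, 129.5474090576172), (27.621702194213867, 130.07339477539062), 85.37908172607422) 0.12498105464070725
```

The V-block fit is clean: 60.0° between the face normals, and the seat comes out at (0.535,-0.069) with the tester at yaw -4.6°. Next I'll look at the sample from above.

Emit:
{"op": "send_rows", "data": {"series": [[-0.326,-0.055,0.07,0,0,4.6,-1],[-0.326,-0.055,0.07,0,0,4.6,-1],[-0.326,-0.055,0.07,0,0,4.6,-1],[-0.326,-0.055,0.07,0,0,4.6,-1],[-0.326,-0.055,0.07,0,0,4.6,-1],[-0.326,-0.055,0.07,0,0,4.6,-1],[-0.326,-0.055,0.07,0,0,4.6,-1],[-0.326,-0.055,0.07,0,0,4.6,-1]]}}

```text
time_s: 2.2
ee_pos: [0.4892, -0.2699, 0.26]
ee_rot: [-180.0, -0.0, 85.9]
force: [1.0, 0.2, 0.5]
width: 0.0857
```

Emit:
{"op": "send_rows", "data": {"series": [[0,0,0,0,0,0,-1],[0,0,0,0,0,0,-1]]}}

```text
time_s: 2.37
ee_pos: [0.489, -0.2697, 0.2593]
ee_rot: [-179.9, -0.1, 85.6]
force: [0.3, -1.3, 0.2]
width: 0.0855
```

Run:
```python
from h import *
st=ctrl.observe(); print(st["ee_pos"],st["ee_rot"],st["joint_vel"].round(2),st["q"].round(1))
p,d,K,P=snap("wrist","w2"); C=cloud(K,P,d)
m=(C[...,2]>.113)&(C[...,2]<.126)&(np.hypot(C[...,0]-.485,C[...,1]+.276)<.035)
cs,_=cv2.findContours(m.astype(np.uint8),0,1); c=max(cs,key=cv2.contourArea)
(u,v),r=cv2.minEnclosingCircle(c); M=cv2.moments(c); print(u,v,r,M["m10"]/M["m00"],M["m01"]/M["m00"],len(C[m]))
print(np.median(C[m],0), onplane(K,P,M["m10"]/M["m00"],M["m01"]/M["m00"],np.median(C[m][:,2])))
```

```text
[ 0.48900369 -0.26974961  0.25930386] [-1.79878643e+02 -1.19681508e-01  8.56450886e+01] [ 2.88 -1.64 -0.07  0.37  0.32  0.29] [-40.5  -0.5  99.5   0.   81.1 -36.2]
317.520263671875 223.17872619628906 25.737529754638672 317.5268675123326 223.7261275546159 1967
[ 0.4854891  -0.27536068  0.12013634] [ 0.48547255 -0.27533021  0.12013634]
```

View pics/w2.png

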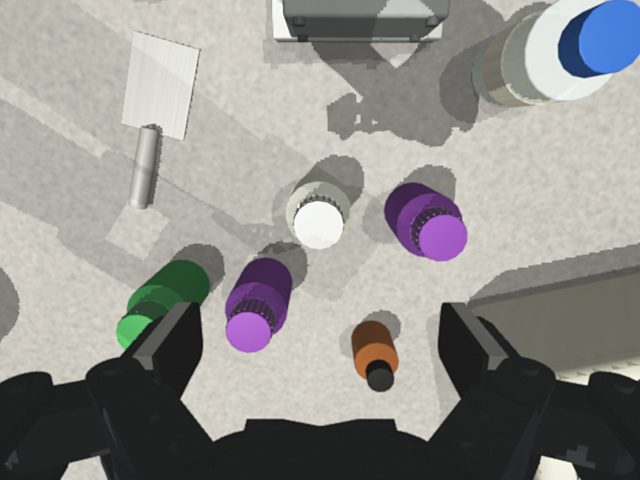

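Emit:
{"op": "send_rows", "data": {"series": [[0,0,0.04,0,0,0,-1],[0,0,0.07,0,0,0,-1],[0,0,0.09,0,0,0,-1],[0,0,0.09,0,0,0,-1],[0,0,0.09,0,0,0,-1]]}}

```text
time_s: 2.83
ee_pos: [0.4901, -0.2675, 0.1705]
ee_rot: [-179.9, -0.1, 85.9]
force: [0.1, -0.5, 0.5]
width: 0.0857
```

Run:
```python
from h import *
for _ in range(1):
    st=ctrl.observe(); print(st["time_s"],st["ee_pos"],st["ee_rot"],st["joint_vel"].round(2),st["q"].round(2))
```

```text
2.8333 [ 0.49006201 -0.26749289  0.17049056] [-1.79930910e+02 -6.65848369e-02  8.59198889e+01] [-0.42 -1.51 -3.15 -0.22 -0.04 -0.09] [-4.0270e+01  3.9100e+00  1.0453e+02  1.0000e-02  7.1650e+01 -3.6190e+01]
```

Emit:
{"op": "send_rows", "data": {"series": [[-0.008,-0.004,0.02,0,0,0.5,-1],[-0.008,-0.004,0.05,0,0,0.5,-1],[-0.008,-0.004,0.07,0,0,0.5,-1],[-0.008,-0.004,0.08,0,0,0.5,-1],[-0.008,-0.004,0.08,0,0,0.5,-1],[-0.008,-0.004,0.08,0,0,0.5,-1]]}}

```text
time_s: 3.33
ee_pos: [0.4865, -0.2775, 0.0926]
ee_rot: [179.9, 0.1, 85.3]
force: [0.5, 1.0, 0.5]
width: 0.0856
```

Emit:
{"op": "send_rows", "data": {"newtons": 40, "series": [[0,0,0,0,0,0,0.3],[0,0,0,0,0,0,1],[0,0,0,0,0,0,1],[0,0,0,0,0,0,1],[0,0,0,0,0,0,1],[0,0,0,0,0,0,1]]}}

```text
time_s: 3.83
ee_pos: [0.4862, -0.2778, 0.0922]
ee_rot: [179.9, 0.1, 85.3]
force: [-0.0, 0.6, 6.6]
width: 0.0361
```

Run:
```python
from h import *
st=ctrl.observe(); print(st["time_s"],st["ee_pos"],st["ee_rot"],st["width"],st["force"])
snap("wrist","w3")
```

```text
3.8333 [ 0.48615575 -0.27777292  0.09221875] [1.79885193e+02 7.42249188e-02 8.52793775e+01] 0.03608593971769277 [-0.04877618  0.63051856  6.60327833]
```

View pics/w3.png

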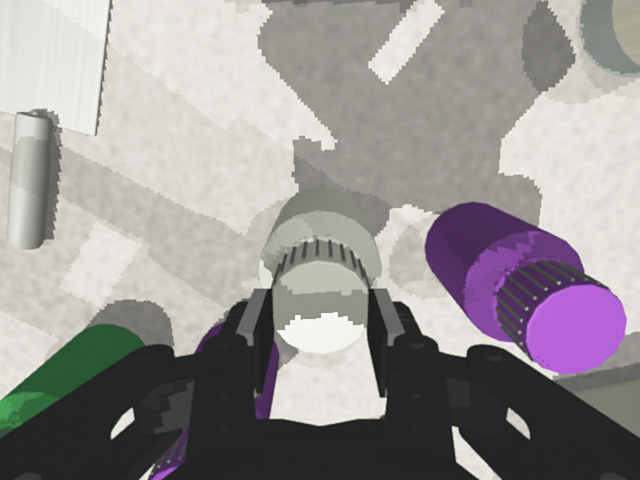

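Emit:
{"op": "send_rows", "data": {"newtons": 50, "series": [[0,0,-0.01,0,0,0,1],[0,0,-0.03,0,0,0,1],[0,0,-0.055,0,0,0,1],[0,0,-0.08,0,0,0,1],[0,0,-0.105,0,0,0,1],[0,0,-0.125,0,0,0,1],[0,0,-0.14,0,0,0,1],[0,0,-0.14,0,0,0,1]]}}

```text
time_s: 4.55
ee_pos: [0.4866, -0.2783, 0.2349]
ee_rot: [179.7, 0.2, 85.3]
force: [0.6, -0.2, -1.3]
width: 0.0353
```

Run:
```python
from h import *
st=ctrl.observe(); print(st["time_s"],st["ee_pos"],st["ee_rot"],st["width"],st["force"])
p,d,K,P=snap("wrist","w4"); C=cloud(K,P,d); print(C[300,318],C[340,318],C[230,320])
```

```text
4.55 [ 0.48660657 -0.27827412  0.23492763] [179.69599443   0.22870404  85.28169807] 0.03529285487701074 [ 0.61314751 -0.23799704 -1.28786403]
[ 0.48520685 -0.27400553  0.26226434] [ 0.4837443  -0.29132712  0.26200584] [ 0.48775284 -0.25466617  0.23071451]
```

View pics/w4.png

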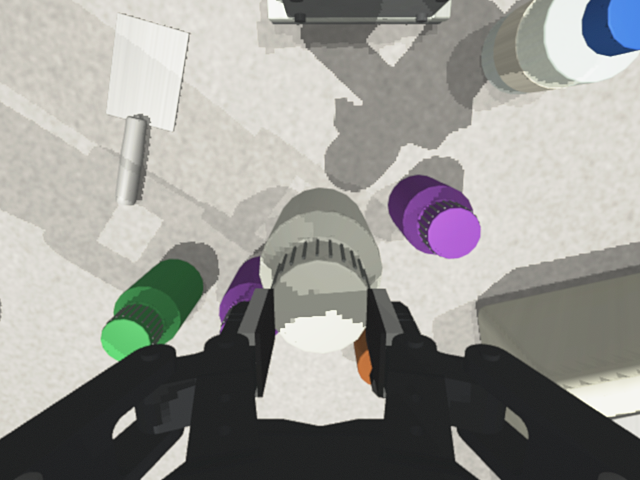

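Run:
```python
from h import *
p,d,K,P=load("w4"); C=cloud(K,P,d)
m=(abs(C[...,2]-.262)<.003)&(np.hypot(C[...,0]-.485,C[...,1]+.276)<.03)
X=C[m]; print(len(X),X.mean(0),X.min(0),X.max(0)); (c,r)=cv2.minEnclosingCircle((X[:,:2]*1000).astype(np.float32)); print(c,r)
Q=np.c_[X[:,:2],np.ones(len(X))]; print(np.linalg.lstsq(Q,X[:,2],rcond=None)[0])
```

```text
7481 [ 0.48560142 -0.27575255  0.26271616] [ 0.46228723 -0.29672725  0.25900382] [ 0.5066608  -0.25587054  0.26497375]
(483.74798583984375, -275.88165283203125) 23.634183883666992
[ 0.00760712 -0.01934454  0.25368782]
```

Emit:
{"op": "send_rows", "data": {"series": [[0.012,0.002,0,0,0,0,1],[0.035,0.005,0,0,0,0,1],[0.065,0.01,0,0,0,0,1],[0.098,0.015,0,0,0,0,1],[0.131,0.02,0,0,0,0,1],[0.162,0.025,0,0,0,0,1],[0.187,0.029,0,0,0,0,1],[0.203,0.031,0,0,0,0,1]]}}

```text
time_s: 5.27
ee_pos: [0.5319, -0.0736, 0.2284]
ee_rot: [-179.8, -0.1, 85.4]
force: [-0.4, 0.1, -1.2]
width: 0.0352
```

Emit:
{"op": "send_rows", "data": {"series": [[0.0105,0.0015,0.0,0,0,0,1],[0.0105,0.0015,0.0,0,0,0,1],[0.0105,0.0015,0.02,0,0,0,1],[0.0105,0.0015,0.04,0,0,0,1],[0.0105,0.0015,0.04,0,0,0,1],[0.0105,0.0015,0.04,0,0,0,1]]}}

```text
time_s: 5.77
ee_pos: [0.5339, -0.0673, 0.1891]
ee_rot: [-179.8, -0.0, 85.2]
force: [-0.4, 0.5, -1.7]
width: 0.0353
```

Run:
```python
from h import *
st=ctrl.observe(); print(st["time_s"],st["ee_pos"],st["ee_rot"],st["width"],st["force"])
p,d,K,P=snap("wrist","w5"); C=cloud(K,P,d)
zt=st["ee_pos"][2]+.0277
m=(abs(C[...,2]-zt)<.003)&(np.hypot(C[...,0]-.535,C[...,1]+.066)<.03)
X=C[m]; print(len(X),X.mean(0)-st["ee_pos"])
Q=np.c_[X[:,:2]-X[:,:2].mean(0),np.ones(len(X))]; print(np.linalg.lstsq(Q,X[:,2],rcond=None)[0])
```

```text
5.7667 [ 0.53393423 -0.06731677  0.18914182] [-1.79772463e+02 -4.56653089e-02  8.52222474e+01] 0.0353486051899213 [-0.38044697  0.50414957 -1.65567761]
7445 [-0.00072342  0.00228602  0.02783989]
[ 0.00205428 -0.00788786  0.21698171]
```

View pics/w5.png

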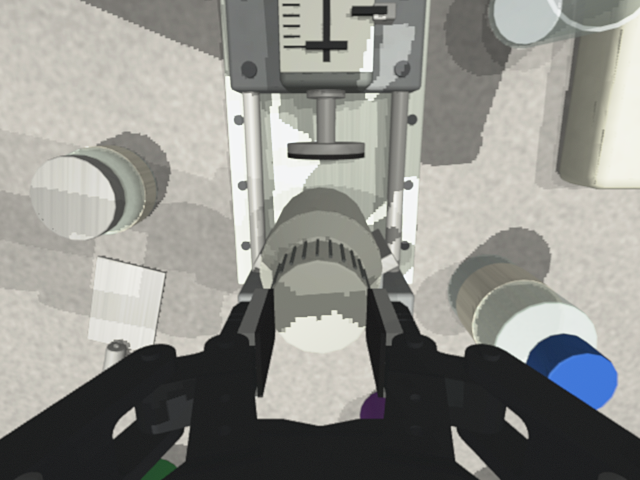

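Emit:
{"op": "send_rows", "data": {"series": [[0,0.0025,0.01,0,0,0,1],[0,0.0025,0.025,0,0,0,1],[0,0.0025,0.04,0,0,0,1],[0,0.0025,0.05,0,0,0,1],[0,0.0025,0.055,0,0,0,1],[0,0.0025,0.055,0,0,0,1],[0,0.0025,0.055,0,0,0,1]]}}

```text
time_s: 6.4
ee_pos: [0.5381, -0.0674, 0.1362]
ee_rot: [180.0, 0.0, 85.3]
force: [-0.5, -0.4, -0.5]
width: 0.0353
```

Run:
```python
from h import *
st=ctrl.observe(); print(st["time_s"],st["ee_pos"],st["ee_rot"],st["width"],st["force"])
p,d,K,P=snap("wrist","w6"); C=cloud(K,P,d)
zt=st["ee_pos"][2]+.0277
m=(abs(C[...,2]-zt)<.003)&(np.hypot(C[...,0]-.535,C[...,1]+.066)<.03)
X=C[m]; print(len(X),X.mean(0))
```

```text
6.4 [ 0.53813318 -0.06743204  0.13624048] [1.79959634e+02 1.20507151e-02 8.52755708e+01] 0.0352837708718723 [-0.47340208 -0.40095035 -0.51884926]
7469 [ 0.53727766 -0.06509292  0.16408532]
```

Emit:
{"op": "send_rows", "data": {"series": [[0,-0.001,0.0015,0,0,0,1],[0,-0.001,0.003,0,0,0,1],[0,-0.001,0.003,0,0,0,1]]}}

```text
time_s: 6.7
ee_pos: [0.5368, -0.0671, 0.133]
ee_rot: [180.0, 0.0, 85.3]
force: [-0.4, 0.6, -1.5]
width: 0.0354
```

Emit:
{"op": "send_rows", "data": {"series": [[0,0,0.0005,0,0,0,1],[0,0,0.001,0,0,0,1],[0,0,0.001,0,0,0,1]]}}

```text
time_s: 6.95
ee_pos: [0.5372, -0.0673, 0.1324]
ee_rot: [179.9, 0.0, 85.3]
force: [0.3, 0.5, 0.9]
width: 0.0351
```

Emit:
{"op": "send_rows", "data": {"newtons": 20, "series": [[0,0,0,0,0,0,0.4],[0,0,0,0,0,0,0.1],[0,0,0,0,0,0,-0.2],[0,0,0,0,0,0,-0.5],[0,0,0,0,0,0,-0.7]]}}

```text
time_s: 7.37
ee_pos: [0.5366, -0.0671, 0.1316]
ee_rot: [-180.0, -0.0, 85.3]
force: [-0.8, 0.2, -1.0]
width: 0.0719
```

Emit:
{"op": "send_rows", "data": {"series": [[0,0,-0.02,0,0,0,-0.7],[0,0,-0.05,0,0,0,-1],[0,0,-0.09,0,0,0,-1],[0.03,0,-0.13,0,0,0,-1],[0.06,0,-0.13,0,0,0,-1],[0.06,0,-0.13,0,0,0,-1],[0.06,0,-0.13,0,0,0,-1]]}}

```text
time_s: 7.95
ee_pos: [0.5419, -0.0063, 0.2624]
ee_rot: [179.9, 0.0, 85.4]
force: [-0.7, 0.3, -0.3]
width: 0.0852
```

Run:
```python
from h import *
st=ctrl.observe(); print(st["time_s"],st["ee_pos"],st["ee_rot"],st["width"],st["force"])
p,d,K,P=snap("wrist","w7"); C=cloud(K,P,d)
m=(abs(C[...,2]-.161)<.004)&(np.hypot(C[...,0]-.535,C[...,1]+.066)<.03)
X=C[m]; print(len(X),X.mean(0))
Q=np.c_[X[:,:2]-X[:,:2].mean(0),np.ones(len(X))]; print(np.linalg.lstsq(Q,X[:,2],rcond=None)[0])
cv2.imwrite("pics/w7z.png",cv2.resize(p[0:300,200:450,::-1],(500,600),interpolation=cv2.INTER_CUBIC))
```

```text
7.95 [ 0.5418773  -0.00628226  0.26237316] [1.79926964e+02 2.53922696e-02 8.54350287e+01] 0.0851551669638478 [-0.67474283  0.32501059 -0.2943151 ]
2067 [ 0.53677929 -0.06494535  0.16020311]
[-0.00028158 -0.00892759  0.16020311]
```

View pics/w7.png

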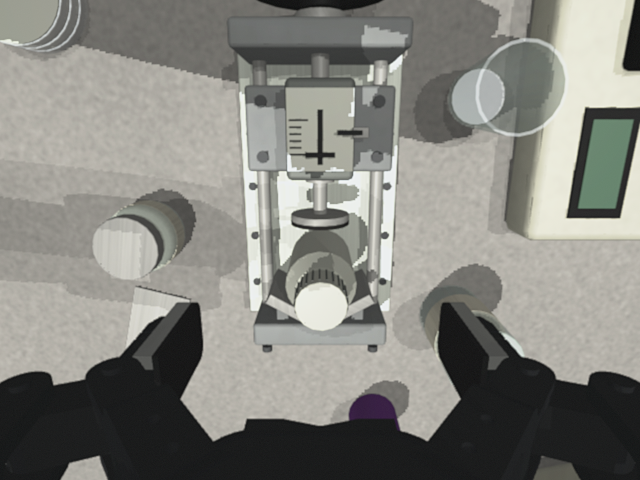

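View pics/w7z.png

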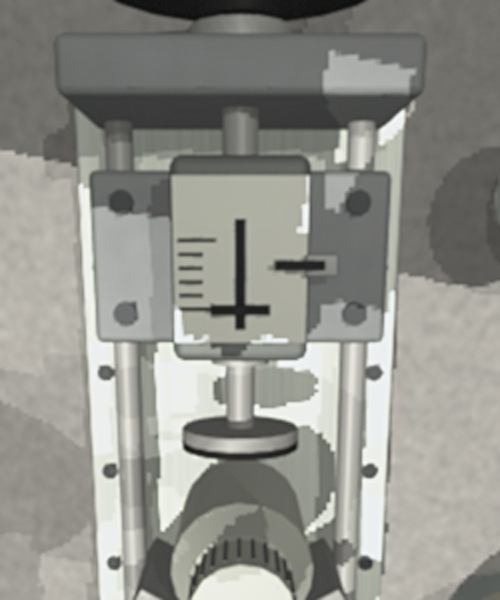

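```bash
cat > g.py <<'E'
from h import *
YT=np.array([.0803,.9968]); XT=np.array([.9968,-.0803]); SEAT=np.array([.5354,-.0686])
def rect(tag,z=.1305,s=4000,y0=.04,y1=.22,x0=-.06,x1=.06):
    """gauge plane resampled to tester metric grid: pixel row -> tester y (rel. seat), col -> x"""
    p,d,K,P=load(tag)
    ys=np.arange(y0,y1,1/s); xs=np.arange(x0,x1,1/s)
    X=np.zeros((len(ys),len(xs),3)); X[...,:2]=SEAT+ys[:,None,None]*YT+xs[None,:,None]*XT; X[...,2]=z
    uv=proj(K,P,X).astype(np.float32)
    return cv2.remap(p,uv[...,0],uv[...,1],cv2.INTER_LINEAR),xs,ys
E
python3 - <<'E'
from g import *
for t in("w1","w7"):
    im,xs,ys=rect(t,y0=.06,y1=.2,s=5000); cv2.imwrite(f"pics/r{t}.png",im[::-1,:,::-1])
    print(im.shape)
E
```

```text
(700, 600, 3)
(700, 600, 3)
```

View pics/rw7.png

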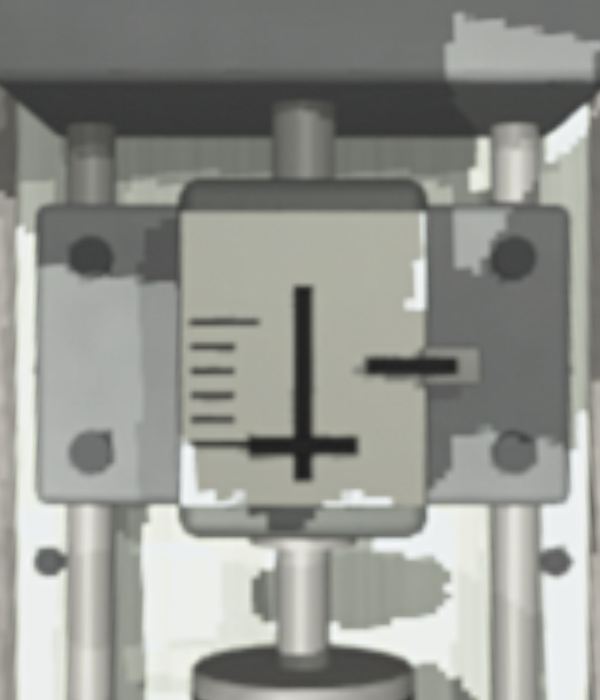

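Run:
```python
from g import *
for t in("w1","w5","w7"):
    p,d,K,P=load(t); C=cloud(K,P,d); Y=(C[...,:2]-SEAT)@YT; X=(C[...,:2]-SEAT)@XT
    m=(abs(X)<.028)&(C[...,2]>.105)&(C[...,2]<.125)&(Y>.038)&(Y<.08); print(t,m.sum(),np.percentile(Y[m],[0,1,5,25,50,75,99]).round(4),np.median(C[m][:,2]))
    if t=="w1":
        m=(C[...,2]>.05)&(Y>.2)&(abs(X)<.09); print("wheel",Y[m].min(),Y[m].max(), X[m].min(),X[m].max())
        mm=m&(Y>.262); print("handle",mm.sum(),C[mm].mean(0),X[mm].mean(),X[mm].min(),X[mm].max(),C[mm][:,2].max())
p,d,K,P=load("top0"); C=cloud(K,P,d); Y=(C[...,:2]-SEAT)@YT; X=(C[...,:2]-SEAT)@XT
m=(C[...,2]>.05)&(Y>.2)&(Y<.36)&(abs(X)<.09); print("top wheel",Y[m].min(),Y[m].max())
for a in np.arange(.2,.36,.01):
    k=m&(abs(Y-a)<.005); print(a.round(3),k.sum(),X[k].mean().round(4) if k.any() else"",C[k][:,2].max().round(3) if k.any() else "")
```

```text
w1 509 [0.0508 0.0511 0.0516 0.0541 0.0571 0.0598 0.0605] 0.11570692453230241
wheel 0.2000028077265645 0.3026161249628228 -0.06378996373127224 0.06511524215499274
handle 1141 [0.59729086 0.20926701 0.0796731 ] 0.03938008949672107 0.02826712256174993 0.05231413981148846 0.08447427310561767
w5 1177 [0.0508 0.051  0.0515 0.0533 0.0556 0.0579 0.06  ] 0.11726949268238701
w7 744 [0.0508 0.0512 0.0516 0.0539 0.0568 0.0595 0.0603] 0.11611255896265787
top wheel 0.2001097494740372 0.32784065749384567
0.2 59 0.0014 0.131
0.21 37 -0.0012 0.119
0.22 37 -0.0017 0.117
0.23 216 -0.0018 0.161
0.24 73 -0.0059 0.158
0.25 18 0.0401 0.087
0.26 26 0.0389 0.087
0.27 25 0.039 0.086
0.28 29 0.0381 0.087
0.29 24 0.0396 0.087
0.3 26 0.0401 0.086
0.31 27 0.0391 0.086
0.32 25 0.039 0.089
0.33 3 0.0404 0.076
0.34 0  
0.35 0
```

Emit:
{"op": "send_rows", "data": {"series": [[0.03,0.005,0.005,0,0,0,-1],[0.07,0.012,0.015,0,0,0,-1],[0.105,0.018,0.025,0,0,0,-1],[0.14,0.024,0.035,0,0,0,-1],[0.175,0.03,0.045,0,0,0,-1],[0.21,0.036,0.055,0,0,0,-1],[0.232,0.039,0.06,0,0,0,-1],[0.232,0.039,0.06,0,0,0,-1]]}}

```text
time_s: 8.67
ee_pos: [0.5984, 0.2228, 0.1977]
ee_rot: [-179.7, 0.0, 85.4]
force: [-0.4, -0.2, -0.8]
width: 0.0852
```

Run:
```python
from g import *
st=ctrl.observe(); print(st["time_s"],st["ee_pos"],st["ee_rot"],st["q"].round(1))
p,d,K,P=snap("wrist","w8"); C=cloud(K,P,d); Y=(C[...,:2]-SEAT)@YT; X=(C[...,:2]-SEAT)@XT
for a in np.arange(.23,.36,.01):
    k=(abs(Y-a)<.005)&(abs(X-.04)<.03)&(C[...,2]>.055)&(C[...,2]<.1)
    if k.sum()>20: print(a.round(3),k.sum(),(np.percentile(X[k],[1,99]).sum()/2).round(4),np.ptp(X[k]).round(4),np.percentile(C[k][:,2],99).round(4))
```

```text
8.6667 [0.59835015 0.22284905 0.1976882 ] [-1.79665840e+02  4.17742523e-02  8.54406005e+01] [10.3 13.2 91.2  0.  75.9 14.8]
0.23 191 0.03 0.0297 0.0994
0.24 899 0.0343 0.0491 0.0995
0.25 296 0.0406 0.023 0.0838
0.26 372 0.0401 0.0236 0.0833
0.27 383 0.0401 0.0234 0.0836
0.28 405 0.04 0.0239 0.0836
0.29 413 0.0405 0.0238 0.0833
0.3 418 0.0404 0.0236 0.0835
0.31 438 0.0404 0.0233 0.0834
0.32 484 0.0403 0.0243 0.0842
0.33 121 0.0404 0.0213 0.0791
```

View pics/w8.png

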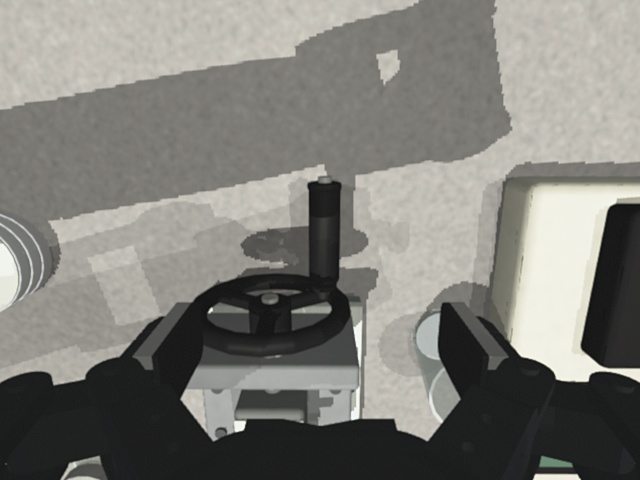

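Emit:
{"op": "send_rows", "data": {"series": [[0,0.001,0.03,0,0,0,-1],[0,0.001,0.065,0,0,0,-1],[0,0.001,0.1,0,0,0,-1],[0,0.001,0.13,0,0,0,-1],[0,0.001,0.147,0,0,0,-1],[0,0.001,0.147,0,0,0,-1],[0,0.001,0.147,0,0,0,-1]]}}

```text
time_s: 9.3
ee_pos: [0.6, 0.2188, 0.0537]
ee_rot: [-179.9, 0.1, 85.2]
force: [0.3, -0.0, 1.6]
width: 0.0856
```

Emit:
{"op": "send_rows", "data": {"newtons": 30, "series": [[0,0,0,0,0,0,0.3],[0,0,0,0,0,0,1],[0,0,0,0,0,0,1],[0,0,0,0,0,0,1],[0,0,0,0,0,0,1],[0,0,0,0,0,0,1],[0,0,0,0,0,0,1]]}}

```text
time_s: 9.88
ee_pos: [0.6007, 0.2207, 0.0553]
ee_rot: [180.0, -0.0, 85.3]
force: [-0.1, -0.3, 1.3]
width: 0.0003
```

Run:
```python
from g import *
st=ctrl.observe(); print(st["time_s"],st["ee_pos"],st["ee_rot"],st["width"],st["force"],st["moment"])
snap("wrist","w9")
```

```text
9.8833 [0.60066913 0.22072319 0.05529887] [ 1.79989667e+02 -2.15999294e-03  8.52946952e+01] 0.0002643538225430039 [-0.08573074 -0.30749271  1.29555255] [ 0.00074058 -0.01881253  0.02873682]
```

View pics/w9.png

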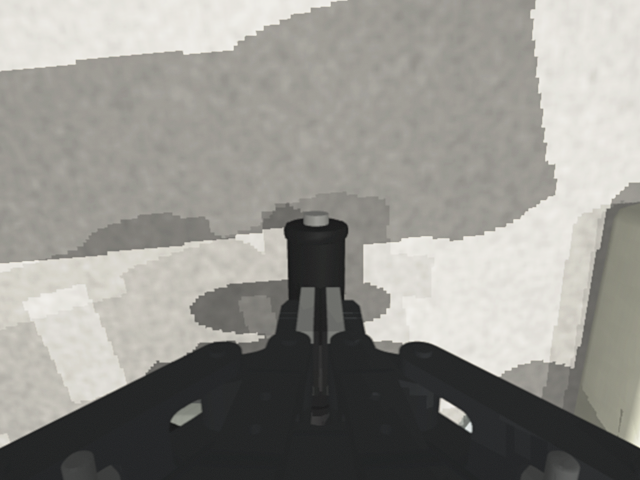

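Run:
```python
from g import *
p,d,K,P=load("w9"); C=cloud(K,P,d); Y=(C[...,:2]-SEAT)@YT; X=(C[...,:2]-SEAT)@XT
for a in np.arange(.28,.36,.005):
    k=(abs(Y-a)<.0025)&(abs(X-.04)<.03)&(C[...,2]>.02)&(C[...,2]<.1)
    if k.sum()>20: print(a.round(3),k.sum(),(np.percentile(X[k],[1,99]).sum()/2).round(4),np.ptp(X[k]).round(4),np.percentile(C[k][:,2],[1,50,99]).round(4))
p,d,K,P=snap("scene","s9")
cv2.imwrite("pics/s9z.png",cv2.resize(p[230:380,280:480,::-1],(800,600),interpolation=cv2.INTER_CUBIC))
```

```text
0.28 22 0.0408 0.0004 [0.0793 0.0798 0.0808]
0.285 23 0.0408 0.0004 [0.0788 0.0803 0.0815]
0.29 24 0.0408 0.0004 [0.0792 0.0801 0.0812]
0.295 133 0.0392 0.0227 [0.0712 0.0749 0.0811]
0.3 835 0.0408 0.0279 [0.0717 0.0911 0.0999]
0.305 1351 0.039 0.0232 [0.072  0.0809 0.0997]
0.31 704 0.0392 0.0231 [0.0712 0.0785 0.0809]
0.315 714 0.0393 0.0228 [0.0713 0.0786 0.081 ]
0.32 711 0.0393 0.0251 [0.071  0.0794 0.0818]
0.325 1015 0.0392 0.025 [0.0612 0.0749 0.0819]
0.33 192 0.0391 0.0096 [0.0638 0.0711 0.0744]
```

View pics/s9z.png

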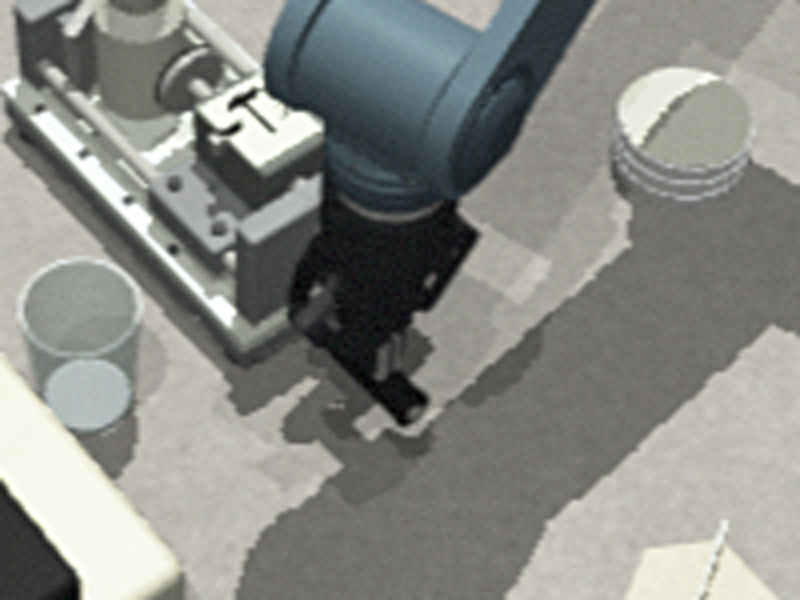

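Run:
```python
from g import *
p,d,K,P=load("w9"); C=cloud(K,P,d)
cv2.imwrite("pics/w9z.png",cv2.resize(p[200:440,220:420,::-1],(500,600),interpolation=cv2.INTER_CUBIC))
for u in (300,310,318,320,322,330,340):
    print(u,[ (v,C[v,u].round(3).tolist()) for v in (285,295,305,325,345,365)])
```

```text
300 [(285, [0.593, 0.23, 0.079]), (295, [0.592, 0.226, 0.079]), (305, [0.594, 0.232, 0.101]), (325, [0.595, 0.231, 0.114]), (345, [0.595, 0.232, 0.127]), (365, [0.596, 0.233, 0.138])]
310 [(285, [0.597, 0.23, 0.08]), (295, [0.597, 0.232, 0.093]), (305, [0.597, 0.231, 0.1]), (325, [0.598, 0.232, 0.115]), (345, [0.598, 0.232, 0.128]), (365, [0.597, 0.226, 0.127])]
318 [(285, [0.6, 0.23, 0.08]), (295, [0.6, 0.231, 0.091]), (305, [0.6, 0.231, 0.1]), (325, [0.6, 0.231, 0.114]), (345, [0.6, 0.227, 0.118]), (365, [0.599, 0.22, 0.118])]
320 [(285, [0.601, 0.23, 0.08]), (295, [0.6, 0.226, 0.08]), (305, [0.6, 0.222, 0.08]), (325, [0.599, 0.213, 0.08]), (345, [0.598, 0.203, 0.079]), (365, [0.598, 0.194, 0.08])]
322 [(285, [0.601, 0.229, 0.079]), (295, [0.601, 0.231, 0.093]), (305, [0.601, 0.231, 0.101]), (325, [0.601, 0.231, 0.114]), (345, [0.601, 0.226, 0.117]), (365, [0.6, 0.22, 0.119])]
330 [(285, [0.604, 0.229, 0.078]), (295, [0.604, 0.231, 0.092]), (305, [0.604, 0.231, 0.1]), (325, [0.604, 0.231, 0.114]), (345, [0.603, 0.232, 0.127]), (365, [0.603, 0.228, 0.131])]
340 [(285, [0.608, 0.227, 0.075]), (295, [0.608, 0.223, 0.074]), (305, [0.607, 0.231, 0.102]), (325, [0.607, 0.231, 0.115]), (345, [0.606, 0.232, 0.128]), (365, [0.606, 0.233, 0.138])]
```

View pics/w9z.png

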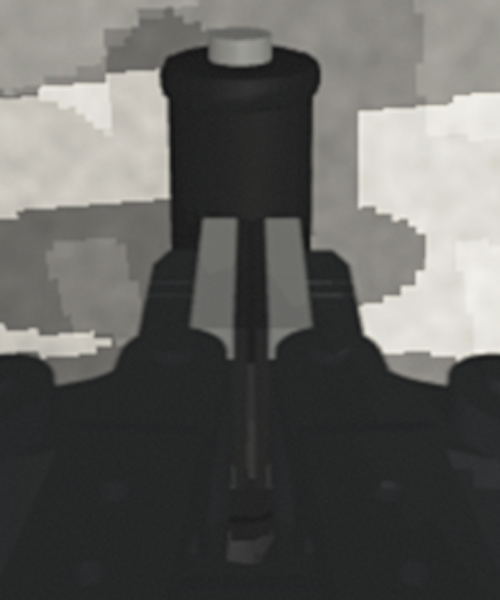

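Run:
```python
from g import *
T=ctrl.calibration("wrist")["tool_from_camera"]; K=ctrl.calibration("wrist")["intrinsics"]
for t in("w8","w2","w4","w5","w9"):
    p,d,_,_=load(t); C=cloud(K,T,d)
    m=(abs(C[...,0])<.02)&(abs(C[...,1])<.06)&(C[...,2]<.02)&(C[...,2]>-.1)
    if t in("w4","w5"): m&=(abs(C[...,1])>.0175)&(abs(C[...,0])<.0125)
    if t=="w9": m&=abs(C[...,0]-.0103)<.003
    v,u=np.where(m); z=C[m]; o=np.argsort(-z[:,2])
    print(t,m.sum(),[(int(u[i]),int(v[i]),z[i].round(4).tolist()) for i in o[:200:40]])
```

```text
w8 22271 [(200, 317, [0.0019, -0.0442, -0.0374]), (440, 311, [0.005, 0.0418, -0.0389]), (441, 309, [0.0061, 0.0419, -0.0394]), (200, 328, [-0.0011, -0.0437, -0.0399]), (198, 322, [0.0015, -0.044, -0.0404])]
w2 22291 [(437, 338, [-0.0066, 0.0421, -0.0373]), (437, 343, [-0.0077, 0.0417, -0.0389]), (438, 338, [-0.0054, 0.0418, -0.0394]), (439, 326, [-0.0004, 0.0416, -0.0398]), (198, 303, [0.0088, -0.0435, -0.0403])]
w4 31977 [(259, 275, [-0.0021, -0.0308, 0.0153]), (379, 279, [-0.0036, 0.028, 0.0138]), (380, 273, [-0.0003, 0.0283, 0.0133]), (379, 260, [0.0065, 0.0275, 0.0129]), (261, 276, [-0.0015, -0.0294, 0.0124])]
w5 31923 [(259, 273, [-0.001, -0.0308, 0.0152]), (260, 263, [0.0047, -0.0298, 0.0137]), (378, 250, [0.0114, 0.0268, 0.0132]), (264, 250, [0.0116, -0.0275, 0.0128]), (261, 272, [0.0006, -0.0293, 0.0123])]
w9 19629 [(343, 272, [0.011, 0.0086, -0.0154]), (341, 277, [0.0096, 0.0077, -0.0175]), (289, 276, [0.0105, -0.0132, -0.0187]), (291, 278, [0.0101, -0.0124, -0.0198]), (293, 278, [0.0105, -0.0115, -0.0208])]
```

Run:
```python
from g import *
T=ctrl.calibration("wrist")["tool_from_camera"]; K=ctrl.calibration("wrist")["intrinsics"]
p,d,_,_=load("w4"); C=cloud(K,T,d)
cv2.imwrite("pics/w4z.png",cv2.resize(p[230:410,220:420,::-1],(660,594),interpolation=cv2.INTER_NEAREST))
for u in (250,258,264,270,274,280,300):
    print(u,[ (v,C[v,u].round(3).tolist()) for v in (282,288,294,300,320,350)])
```

```text
250 [(282, [-0.063, -0.062, 0.157]), (288, [-0.066, -0.061, 0.151]), (294, [-0.071, -0.061, 0.148]), (300, [0.011, -0.025, -0.042]), (320, [0.011, -0.022, -0.057]), (350, [0.006, -0.021, -0.066])]
258 [(282, [-0.064, -0.055, 0.159]), (288, [0.01, -0.024, -0.03]), (294, [0.01, -0.023, -0.036]), (300, [0.011, -0.022, -0.042]), (320, [0.01, -0.02, -0.055]), (350, [0.005, -0.019, -0.064])]
264 [(282, [-0.004, -0.028, 0.01]), (288, [0.01, -0.022, -0.03]), (294, [0.01, -0.021, -0.036]), (300, [0.01, -0.02, -0.041]), (320, [0.009, -0.019, -0.053]), (350, [-0.001, -0.019, -0.055])]
270 [(282, [-0.001, -0.024, 0.004]), (288, [0.01, -0.02, -0.03]), (294, [0.011, -0.019, -0.037]), (300, [0.009, -0.019, -0.038]), (320, [0.001, -0.019, -0.038]), (350, [-0.009, -0.019, -0.042])]
274 [(282, [0.01, -0.019, -0.025]), (288, [0.009, -0.018, -0.028]), (294, [0.007, -0.018, -0.027]), (300, [0.004, -0.019, -0.027]), (320, [-0.005, -0.019, -0.027]), (350, [-0.178, -0.054, 0.236])]
280 [(282, [0.011, -0.016, -0.027]), (288, [0.009, -0.016, -0.028]), (294, [0.007, -0.016, -0.028]), (300, [0.004, -0.016, -0.028]), (320, [-0.004, -0.016, -0.029]), (350, [-0.179, -0.047, 0.237])]
300 [(282, [0.011, -0.008, -0.027]), (288, [0.009, -0.008, -0.028]), (294, [0.007, -0.008, -0.028]), (300, [0.004, -0.008, -0.028]), (320, [-0.004, -0.009, -0.028]), (350, [-0.178, -0.024, 0.235])]
```

View pics/w4z.png

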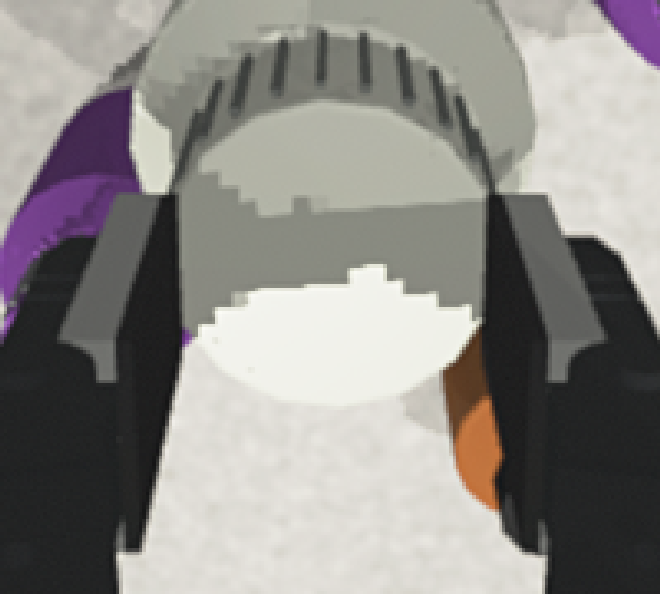

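The depth image shows the true fingertips sitting about 25–30 mm behind the reported TCP. So the jaws closed just above the handle and nudged it about 2.5 mm. I'll open, go lower and grip again.

Emit:
{"op": "send_rows", "data": {"series": [[0,-0.0027,-0.005,0,0,0,-1],[0,-0.0027,-0.005,0,0,0,-1],[0,-0.0027,-0.005,0,0,0,-1],[0,-0.0027,-0.005,0,0,0,-1],[0,-0.0027,0.005,0,0,0,-1],[0,-0.0027,0.016,0,0,0,-1],[0,-0.0027,0.022,0,0,0,-1],[0,-0.0027,0.022,0,0,0,-1]]}}

```text
time_s: 10.65
ee_pos: [0.5958, 0.2204, 0.0296]
ee_rot: [-179.7, 0.1, 85.3]
force: [-0.1, -0.1, -0.2]
width: 0.0853
```

Run:
```python
from g import *
st=ctrl.observe(); print(st["time_s"],st["ee_pos"],st["ee_rot"],st["width"],st["force"])
p,d,K,P=snap("wrist","w10"); C=cloud(K,P,d); Y=(C[...,:2]-SEAT)@YT; X=(C[...,:2]-SEAT)@XT
for a in (.27,.28,.29,.3,.31,.32):
    k=(abs(Y-a)<.0025)&(abs(X-.04)<.03)&(C[...,2]>.05)&(C[...,2]<.09)
    if k.sum()>20: print(a,k.sum(),(np.percentile(X[k],[1,99]).sum()/2).round(4),np.percentile(C[k][:,2],[50,99]).round(4))
print("tcp X,Y",(st["ee_pos"][:2]-SEAT)@XT,(st["ee_pos"][:2]-SEAT)@YT)
```

```text
10.65 [0.59579385 0.22035924 0.02957867] [-1.79711152e+02  7.63550221e-02  8.52745540e+01] 0.08530759511700242 [-0.13074312 -0.07208789 -0.24858945]
0.27 758 0.039 [0.0786 0.081 ]
0.28 784 0.039 [0.0787 0.0811]
0.29 854 0.039 [0.0787 0.0811]
0.3 906 0.0392 [0.0788 0.0811]
0.31 974 0.039 [0.0786 0.081 ]
0.32 971 0.0391 [0.0793 0.082 ]
tcp X,Y 0.03699716768678256 0.2928841931824983
```

View pics/w10.png

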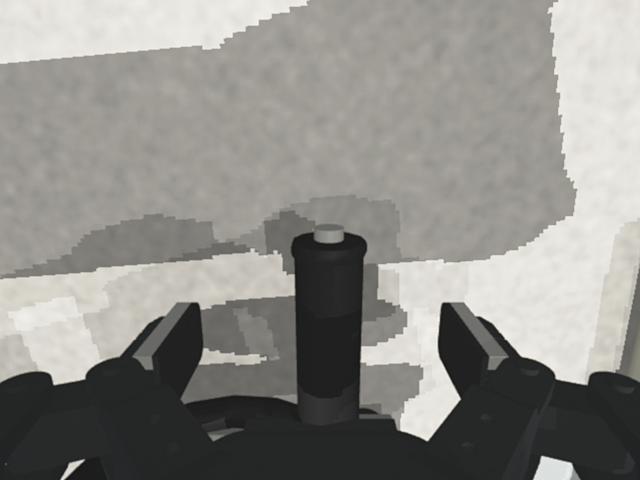

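Emit:
{"op": "send_rows", "data": {"newtons": 30, "series": [[0,0.002,0.004,0,0,0,-1],[0,0.002,0.004,0,0,0,0],[0,0.002,0.004,0,0,0,1],[0,0.002,0.004,0,0,0,1],[0,0.002,0.004,0,0,0,1],[0,0.002,0.004,0,0,0,1],[0,0.002,0.004,0,0,0,1]]}}

```text
time_s: 11.28
ee_pos: [0.5993, 0.2208, 0.029]
ee_rot: [-179.9, 0.0, 85.3]
force: [-3.7, -0.4, 3.5]
width: 0.023
```

Run:
```python
from g import *
st=ctrl.observe(); print(st["time_s"],st["ee_pos"],st["ee_rot"],st["width"],st["force"])
p,d,K,P=snap("wrist","w11"); C=cloud(K,P,d); Y=(C[...,:2]-SEAT)@YT; X=(C[...,:2]-SEAT)@XT
for a in (.3,.305,.31,.315,.32):
    k=(abs(Y-a)<.0025)&(abs(X-.04)<.03)&(C[...,2]>.05)&(C[...,2]<.09)
    if k.sum()>20: print(a,k.sum(),(np.percentile(X[k],[1,99]).sum()/2).round(4),np.percentile(C[k][:,2],[50,99]).round(4))
print("tcp X,Y",(st["ee_pos"][:2]-SEAT)@XT,(st["ee_pos"][:2]-SEAT)@YT)
```

```text
11.2833 [0.59925534 0.22076179 0.02896755] [-1.79902159e+02  8.14013900e-03  8.52913271e+01] 0.02302782204072978 [-3.73602628 -0.35755511  3.50617211]
0.3 2084 0.0395 [0.078  0.0878]
0.305 2551 0.0395 [0.0786 0.0896]
0.31 969 0.0391 [0.0791 0.0812]
0.315 1013 0.0393 [0.079  0.0814]
0.32 988 0.0394 [0.0797 0.0822]
tcp X,Y 0.04041525442637033 0.29356341694940435
```

View pics/w11.png

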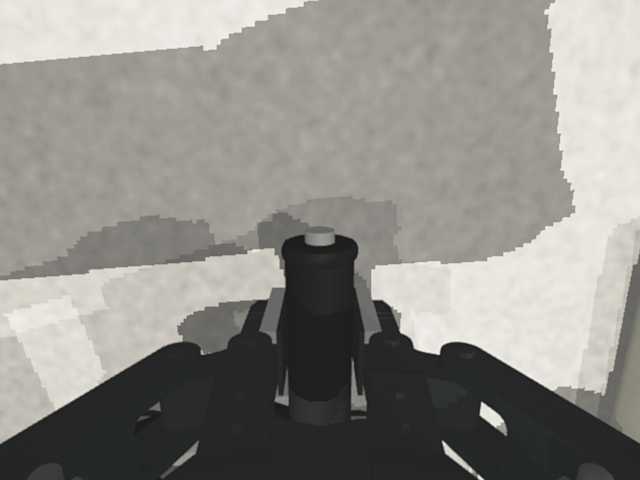

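```bash
cat > arc.py <<'E'
import sys,numpy as np
a,b,n=map(float,sys.argv[1:4]); r=.047
t=np.radians(np.linspace(a,b,int(n)+1)); X=-r*np.sin(t);Z=r*np.cos(t)
print([[0,round(x-X[0],4),round(-(z-Z[0]),4),0,0,0,1] for x,z in zip(X[1:],Z[1:])])
E
for s in 236.5 356.5 116.5; do python3 arc.py $s $(echo "$s+120"|bc) 8; done
```

```text
bash: bc: command not found
Traceback (most recent call last):
  File "arc.py", line 2, in <module>
    a,b,n=map(float,sys.argv[1:4]); r=.047
    ^^^^^
ValueError: not enough values to unpack (expected 3, got 2)
bash: bc: command not found
Traceback (most recent call last):
  File "arc.py", line 2, in <module>
    a,b,n=map(float,sys.argv[1:4]); r=.047
    ^^^^^
ValueError: not enough values to unpack (expected 3, got 2)
bash: bc: command not found
Traceback (most recent call last):
  File "arc.py", line 2, in <module>
    a,b,n=map(float,sys.argv[1:4]); r=.047
    ^^^^^
ValueError: not enough values to unpack (expected 3, got 2)
```

```bash
python3 arc.py 236.5 356.5 8;python3 arc.py 356.5 476.5 8;python3 arc.py 116.5 236.5 8
```

```text
[[0, np.float64(0.0054), np.float64(-0.011), 0, 0, 0, 1], [0, np.float64(0.0077), np.float64(-0.0231), 0, 0, 0, 1], [0, np.float64(0.0069), np.float64(-0.0353), 0, 0, 0, 1], [0, np.float64(0.0029), np.float64(-0.0469), 0, 0, 0, 1], [0, np.float64(-0.004), np.float64(-0.0571), 0, 0, 0, 1], [0, np.float64(-0.0133), np.float64(-0.0651), 0, 0, 0, 1], [0, np.float64(-0.0243), np.float64(-0.0705), 0, 0, 0, 1], [0, np.float64(-0.0363), np.float64(-0.0729), 0, 0, 0, 1]]
[[0, np.float64(-0.0122), np.float64(0.0009), 0, 0, 0, 1], [0, np.float64(-0.0238), np.float64(0.0049), 0, 0, 0, 1], [0, np.float64(-0.034), np.float64(0.0117), 0, 0, 0, 1], [0, np.float64(-0.0421), np.float64(0.021), 0, 0, 0, 1], [0, np.float64(-0.0474), np.float64(0.032), 0, 0, 0, 1], [0, np.float64(-0.0498), np.float64(0.044), 0, 0, 0, 1], [0, np.float64(-0.0489), np.float64(0.0563), 0, 0, 0, 1], [0, np.float64(-0.0449), np.float64(0.0679), 0, 0, 0, 1]]
[[0, np.float64(0.0069), np.float64(0.0102), 0, 0, 0, 1], [0, np.float64(0.0161), np.float64(0.0182), 0, 0, 0, 1], [0, np.float64(0.0271), np.float64(0.0236), 0, 0, 0, 1], [0, np.float64(0.0392), np.float64(0.0259), 0, 0, 0, 1], [0, np.float64(0.0514), np.float64(0.0251), 0, 0, 0, 1], [0, np.float64(0.063), np.float64(0.0211), 0, 0, 0, 1], [0, np.float64(0.0732), np.float64(0.0142), 0, 0, 0, 1], [0, np.float64(0.0813), np.float64(0.005), 0, 0, 0, 1]]
```

Emit:
{"op": "send_rows", "data": {"series": [[0,0.0054,-0.011,0,0,0,1],[0,0.0077,-0.0231,0,0,0,1],[0,0.0069,-0.0353,0,0,0,1],[0,0.0029,-0.0469,0,0,0,1],[0,-0.004,-0.0571,0,0,0,1],[0,-0.0133,-0.0651,0,0,0,1],[0,-0.0243,-0.0705,0,0,0,1],[0,-0.0363,-0.0729,0,0,0,1]]}}

```text
time_s: 12.0
ee_pos: [0.5637, 0.2236, 0.1029]
ee_rot: [179.9, -0.0, 85.3]
force: [2.9, 2.5, -12.1]
width: 0.023
```

```bash
cat > tc.py <<'E'
from g import *
st=ctrl.observe(); X=(st["ee_pos"][:2]-SEAT)@XT; Z=st["ee_pos"][2]+.040-.095
print(st["time_s"],st["ee_pos"].round(4),st["ee_rot"].round(2),"w",round(st["width"],4),"F",st["force"].round(1),"X,Y,Z",X.round(4),((st["ee_pos"][:2]-SEAT)@YT).round(4),Z.round(4),"th",np.degrees(np.arctan2(-X,Z)).round(1)%360,"r",np.hypot(X,Z).round(4))
E
python3 tc.py
```

```text
12.0 [0.5637 0.2236 0.1029] [ 1.7986e+02 -2.0000e-02  8.5290e+01] w 0.023 F [  2.9   2.5 -12.1] X,Y,Z 0.0048 0.2935 0.0479 th 354.3 r 0.0481
```

Emit:
{"op": "send_rows", "data": {"series": [[0,-0.0122,0.002,0,0,0,1],[0,-0.0238,0.006,0,0,0,1],[0,-0.034,0.0127,0,0,0,1],[0,-0.0421,0.022,0,0,0,1],[0,-0.0474,0.033,0,0,0,1],[0,-0.0498,0.045,0,0,0,1],[0,-0.0489,0.0573,0,0,0,1],[0,-0.0449,0.0689,0,0,0,1]]}}

```text
time_s: 12.67
ee_pos: [0.5191, 0.2273, 0.0336]
ee_rot: [179.9, 0.0, 85.3]
force: [-0.2, -1.0, 3.4]
width: 0.0226
```

```bash
python3 tc.py
```

```text
12.6667 [0.5191 0.2273 0.0336] [1.7992e+02 1.0000e-02 8.5320e+01] w 0.0226 F [-0.2 -1.   3.4] X,Y,Z -0.04 0.2936 -0.0214 th 118.2 r 0.0453
```

Emit:
{"op": "send_rows", "data": {"series": [[0,0.0069,0.0102,0,0,0,1],[0,0.0161,0.0182,0,0,0,1],[0,0.0271,0.0236,0,0,0,1],[0,0.0392,0.0259,0,0,0,1],[0,0.0514,0.0251,0,0,0,1],[0,0.063,0.0211,0,0,0,1],[0,0.0732,0.0142,0,0,0,1],[0,0.0813,0.005,0,0,0,1]]}}

```text
time_s: 13.33
ee_pos: [0.5987, 0.2208, 0.0281]
ee_rot: [-179.7, 0.0, 85.3]
force: [-10.1, 1.7, 4.2]
width: 0.0228
```

```bash
python3 tc.py
python3 - <<'E'
from g import *
p,d,K,P=snap("scene","s12")
cv2.imwrite("pics/s12z.png",cv2.resize(p[190:340,240:440,::-1],(800,600),interpolation=cv2.INTER_CUBIC))
E
```

```text
13.3333 [0.5987 0.2208 0.0281] [-1.7971e+02  2.0000e-02  8.5260e+01] w 0.0228 F [-10.1   1.7   4.2] X,Y,Z 0.0399 0.2935 -0.0269 th 236.0 r 0.0481
```

View pics/s12z.png

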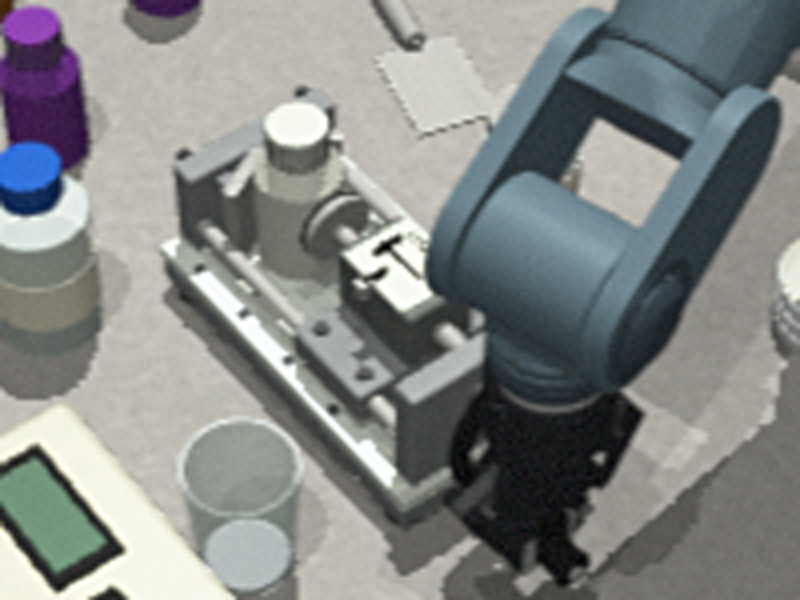

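Emit:
{"op": "send_rows", "data": {"series": [[0,0.0048,-0.011,0,0,0,1],[0,0.007,-0.0231,0,0,0,1],[0,0.006,-0.0353,0,0,0,1],[0,0.002,-0.0466,0,0,0,1],[0,-0.005,-0.0564,0,0,0,1],[0,-0.0143,-0.0643,0,0,0,1],[0,-0.0253,-0.0695,0,0,0,1],[0,-0.0373,-0.0719,0,0,0,1]]}}

```text
time_s: 14.05
ee_pos: [0.5644, 0.2236, 0.1026]
ee_rot: [179.6, -0.0, 85.3]
force: [3.7, 0.6, -5.4]
width: 0.0229
```

Emit:
{"op": "send_rows", "data": {"series": [[0,-0.0118,0.001,0,0,0,1],[0,-0.0232,0.005,0,0,0,1],[0,-0.0332,0.0117,0,0,0,1],[0,-0.0413,0.021,0,0,0,1],[0,-0.0466,0.032,0,0,0,1],[0,-0.049,0.044,0,0,0,1],[0,-0.0481,0.0563,0,0,0,1],[0,-0.0441,0.0679,0,0,0,1]]}}

```text
time_s: 14.72
ee_pos: [0.5195, 0.2272, 0.0328]
ee_rot: [179.8, 0.0, 85.3]
force: [0.4, -1.0, 4.3]
width: 0.023
```

```bash
python3 tc.py
```

```text
14.7167 [0.5195 0.2272 0.0328] [1.7985e+02 1.0000e-02 8.5320e+01] w 0.023 F [ 0.4 -1.   4.3] X,Y,Z -0.0396 0.2936 -0.0222 th 119.3 r 0.0454
```

Emit:
{"op": "send_rows", "data": {"series": [[0,0.0069,0.0102,0,0,0,1],[0,0.0161,0.0182,0,0,0,1],[0,0.0271,0.0236,0,0,0,1],[0,0.0392,0.0259,0,0,0,1],[0,0.0514,0.0251,0,0,0,1],[0,0.063,0.0211,0,0,0,1],[0,0.0732,0.0142,0,0,0,1],[0,0.0813,0.005,0,0,0,1]]}}

```text
time_s: 15.38
ee_pos: [0.5981, 0.2208, 0.0272]
ee_rot: [-179.6, 0.0, 85.3]
force: [-11.7, 2.1, 3.9]
width: 0.0229
```

```bash
python3 tc.py
python3 - <<'E'
from g import *
p,d,K,P=snap("scene","s13")
cv2.imwrite("pics/s13z.png",cv2.resize(p[200:290,280:400,::-1],(800,600),interpolation=cv2.INTER_CUBIC))
E
```

```text
15.3833 [0.5981 0.2208 0.0272] [-1.7962e+02  3.0000e-02  8.5260e+01] w 0.0229 F [-11.7   2.1   3.9] X,Y,Z 0.0392 0.2935 -0.0278 th 234.7 r 0.0481
```

View pics/s13z.png

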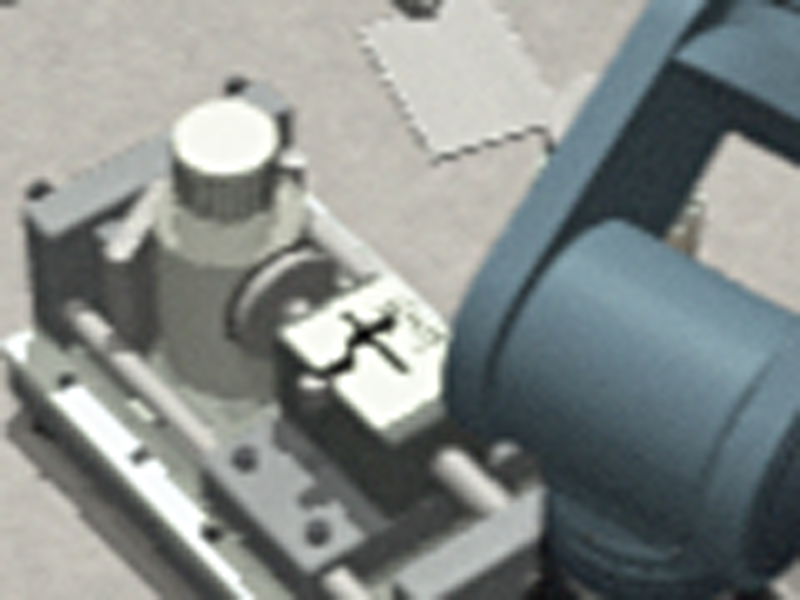

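Emit:
{"op": "send_rows", "data": {"series": [[0,0,0,0,0,0,-1],[0,0,0,0,0,0,-1],[0,0,0,0,0,0,-1],[0,0,0,0,0,0,-1],[0,0,-0.03,0,0,0,-1],[0,0,-0.07,0,0,0,-1],[0,0,-0.11,0,0,0,-1],[0,0,-0.15,0,0,0,-1]]}}

```text
time_s: 16.1
ee_pos: [0.5996, 0.2204, 0.1781]
ee_rot: [-180.0, 0.0, 85.3]
force: [1.2, 0.5, 0.1]
width: 0.0854
```

Emit:
{"op": "send_rows", "data": {"series": [[-0.01,0,-0.035,0,0,0,-1],[-0.04,-0.007,-0.05,0,0,0,-1],[-0.08,-0.013,-0.05,0,0,0,-1],[-0.12,-0.02,-0.05,0,0,0,-1],[-0.16,-0.027,-0.05,0,0,0,-1],[-0.2,-0.033,-0.05,0,0,0,-1],[-0.23,-0.039,-0.05,0,0,0,-1],[-0.23,-0.039,-0.05,0,0,0,-1]]}}

```text
time_s: 16.77
ee_pos: [0.5412, -0.0099, 0.2268]
ee_rot: [180.0, 0.1, 85.0]
force: [0.1, 0.1, 0.1]
width: 0.0854
```

```bash
python3 tc.py
python3 - <<'E'
from g import *
p,d,K,P=snap("wrist","w14")
im,xs,ys=rect("w14",y0=.03,y1=.15,s=5000); cv2.imwrite(f"pics/rw14.png",im[::-1,:,::-1])
E
```

```text
16.7667 [ 0.5412 -0.0099  0.2268] [1.7999e+02 1.1000e-01 8.4960e+01] w 0.0854 F [0.1 0.1 0.1] X,Y,Z 0.001 0.059 0.1718 th 359.7 r 0.1718
```

View pics/w14.png

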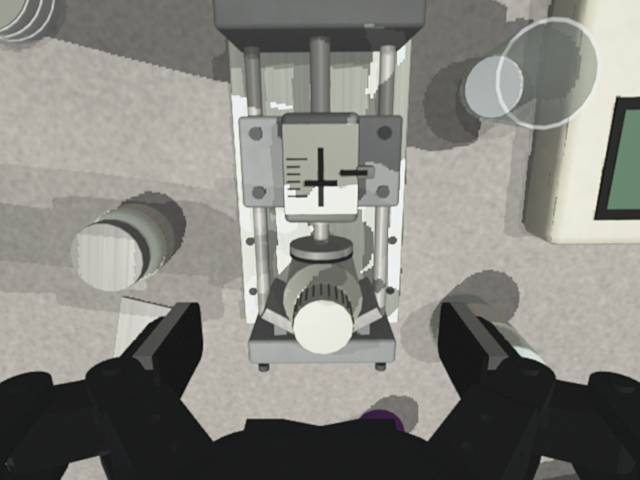

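View pics/rw14.png

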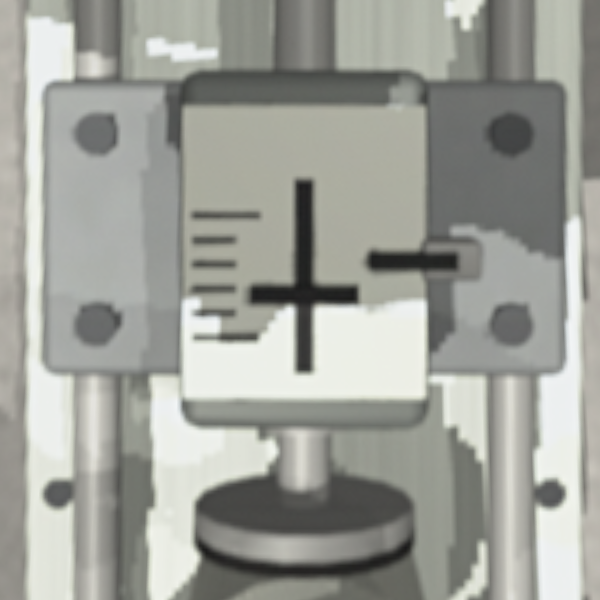

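```bash
cat > meas.py <<'E'
import sys; from g import *
from scipy.signal import find_peaks
def prof(tag,y0,y1,z=.1305):
    im,xs,ys=rect(tag,y0=y0,y1=y1,s=10000,z=z); g=im.mean(2)
    def dark(xa,xb):
        c=g[:,(xs>=xa)&(xs<=xb)].mean(1); return c
    out={}
    def cen(c,thr):
        m=c<thr; n,l=cv2.connectedComponents(m.astype(np.uint8)[:,None]); r=[]
        for i in range(1,n):
            k=np.where(l[:,0]==i)[0]; w=thr-c[k]; r.append((round(float((ys[k]*w).sum()/w.sum())*1000,2),len(k)/10))
        return r
    print("ticks",cen(dark(-.0205,-.0135)-cv2.GaussianBlur(dark(-.0205,-.0135)[:,None],(1,301),0)[:,0],-12))
    print("ptr L",cen(dark(-.0085,-.0045),85)); print("ptr R",cen(dark(.0045,.0085),85))
    print("mark",cen(dark(.015,.02),85), cen(dark(.021,.028),60))
prof(sys.argv[1],float(sys.argv[2]),float(sys.argv[3]))
E
python3 meas.py w14 .074 .117; python3 meas.py w7 .1 .14
```

```text
ticks [(82.41, 1.8), (87.39, 1.7), (92.06, 1.8), (97.04, 1.6), (101.84, 1.7), (106.82, 1.8)]
ptr L [(90.97, 3.5)]
ptr R [(90.91, 3.2)]
mark [(97.62, 3.5)] [(97.6, 2.7)]
ticks [(111.03, 1.9), (116.0, 1.6), (120.73, 1.8), (125.67, 1.5), (130.51, 1.6), (135.49, 1.7)]
ptr L [(110.68, 3.3)]
ptr R [(110.78, 3.1)]
mark [(126.62, 3.1)] [(126.62, 2.6)]
```

Emit:
{"op": "send_rows", "data": {"series": [[0.03,0.005,0,0,0,-0.4,-1],[0.07,0.012,0,0,0,-0.4,-1],[0.11,0.018,0,0,0,-0.4,-1],[0.15,0.025,0.005,0,0,-0.4,-1],[0.19,0.032,0.01,0,0,-0.4,-1],[0.22,0.037,0.02,0,0,-0.4,-1],[0.2346,0.0385,0.04,0,0,-0.4,-1],[0.2346,0.0385,0.06,0,0,-0.4,-1]]}}

```text
time_s: 17.48
ee_pos: [0.6004, 0.23, 0.1667]
ee_rot: [179.9, -0.1, 86.0]
force: [-0.4, -0.9, -0.2]
width: 0.0857
```

```bash
python3 tc.py
cat > hd.py <<'E'
import sys; from g import *
p,d,K,P=snap("wrist",sys.argv[1]); x0=float(sys.argv[2]); z0=float(sys.argv[3]); C=cloud(K,P,d); Y=(C[...,:2]-SEAT)@YT; X=(C[...,:2]-SEAT)@XT
for a in (.27,.28,.29,.3,.31):
    k=(abs(Y-a)<.0025)&(abs(X-x0)<.03)&(C[...,2]>z0)&(C[...,2]<z0+.04)
    if k.sum()>20: print(a,k.sum(),(np.percentile(X[k],[1,99]).sum()/2).round(4),np.ptp(X[k]).round(4),np.percentile(C[k][:,2],99).round(4)-.012)
E
python3 hd.py w15 .04 .055
```

```text
17.4833 [0.6004 0.23   0.1667] [ 1.7986e+02 -9.0000e-02  8.5980e+01] w 0.0857 F [-0.4 -0.9 -0.2] X,Y,Z 0.0408 0.3029 0.1117 th 340.0 r 0.1189
0.27 227 0.0394 0.0235 0.07
0.28 236 0.0393 0.0231 0.07
0.29 237 0.0392 0.0228 0.0699
0.3 240 0.0391 0.0226 0.07010000000000001
0.31 256 0.0394 0.0232 0.0699
```

Emit:
{"op": "send_rows", "data": {"series": [[-0.008,0,0.03,0,0,0.6,-1],[-0.009,0,0.065,0,0,0.6,-1],[-0.009,0,0.1,0,0,0.6,-1],[-0.009,0,0.125,0,0,0.6,-1],[-0.009,0,0.138,0,0,0.6,-1],[-0.009,0,0.138,0,0,0.6,-1],[-0.009,0,0.138,0,0,0.6,-1],[-0.009,0,0.138,0,0,0.6,-1]]}}

```text
time_s: 18.2
ee_pos: [0.601, 0.2168, 0.0313]
ee_rot: [179.8, -0.1, 85.1]
force: [-0.7, -0.8, 0.4]
width: 0.0856
```

```bash
python3 tc.py
```

```text
18.2 [0.601  0.2168 0.0313] [ 1.7977e+02 -6.0000e-02  8.5090e+01] w 0.0856 F [-0.7 -0.8  0.4] X,Y,Z 0.0425 0.2897 -0.0237 th 240.8 r 0.0487
```

Emit:
{"op": "send_rows", "data": {"newtons": 30, "series": [[0,0,0,0,0,0,0.0],[0,0,0,0,0,0,0.6],[0,0,0,0,0,0,1],[0,0,0,0,0,0,1],[0,0,0,0,0,0,1],[0,0,0,0,0,0,1],[0,0,0,0,0,0,1]]}}

```text
time_s: 18.78
ee_pos: [0.5992, 0.2163, 0.0291]
ee_rot: [-180.0, 0.0, 85.1]
force: [-1.9, 0.2, 2.8]
width: 0.0232
```

```bash
python3 tc.py; python3 arc.py 237.5 380 8 | sed 's/np.float64//g;s/[()]//g'
```

```text
18.7833 [0.5992 0.2163 0.0291] [-180.      0.     85.09] w 0.0232 F [-1.9  0.2  2.8] X,Y,Z 0.0407 0.2891 -0.0259 th 237.5 r 0.0482
[[0, 0.0058, -0.0133, 0, 0, 0, 1], [0, 0.0073, -0.0278, 0, 0, 0, 1], [0, 0.0043, -0.042, 0, 0, 0, 1], [0, -0.003, -0.0547, 0, 0, 0, 1], [0, -0.0137, -0.0645, 0, 0, 0, 1], [0, -0.027, -0.0705, 0, 0, 0, 1], [0, -0.0414, -0.0722, 0, 0, 0, 1], [0, -0.0557, -0.0694, 0, 0, 0, 1]]
```

Emit:
{"op": "send_rows", "data": {"series": [[0,0.0055,-0.0133,0,0,0,1],[0,0.0068,-0.0278,0,0,0,1],[0,0.0038,-0.042,0,0,0,1],[0,-0.0035,-0.0545,0,0,0,1],[0,-0.014,-0.064,0,0,0,1],[0,-0.027,-0.07,0,0,0,1],[0,-0.0414,-0.0717,0,0,0,1],[0,-0.0557,-0.069,0,0,0,1]]}}

```text
time_s: 19.45
ee_pos: [0.5458, 0.2207, 0.1]
ee_rot: [179.6, -0.0, 85.1]
force: [5.3, -2.3, -1.3]
width: 0.023
```

Emit:
{"op": "send_rows", "data": {"series": [[0,0,0,0,0,0,1],[0,0,0,0,0,0,1]]}}

```text
time_s: 19.62
ee_pos: [0.5425, 0.2209, 0.0985]
ee_rot: [-179.8, 0.1, 85.1]
force: [-6.2, -1.8, 7.8]
width: 0.0228
```

```bash
python3 tc.py
python3 - <<'E'
from g import *
p,d,K,P=snap("scene","s16")
cv2.imwrite("pics/s16z.png",cv2.resize(p[200:290,280:400,::-1],(800,600),interpolation=cv2.INTER_CUBIC))
p,d,K,P=snap("wrist","w16")
E
```

```text
19.6167 [0.5425 0.2209 0.0985] [-1.7985e+02  6.0000e-02  8.5100e+01] w 0.0228 F [-6.2 -1.8  7.8] X,Y,Z -0.0162 0.2891 0.0435 th 20.4 r 0.0464
```

View pics/s16z.png

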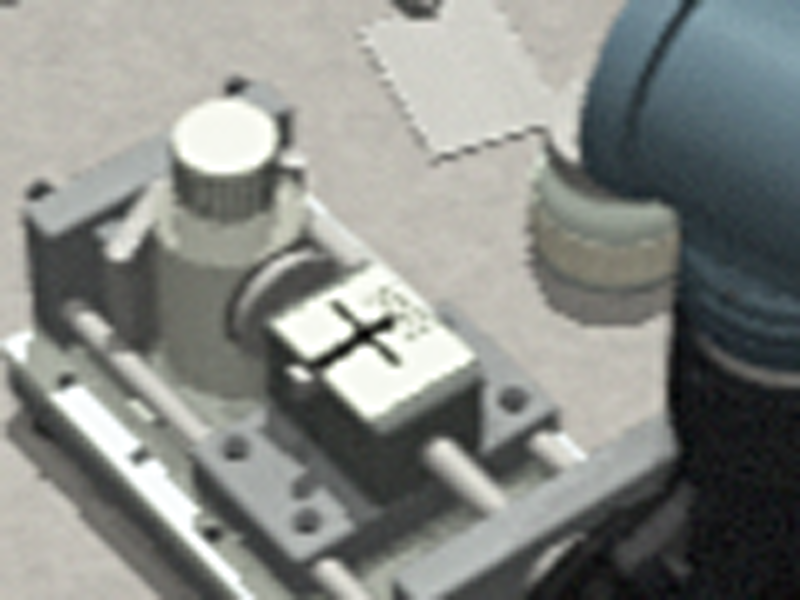

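View pics/w16.png

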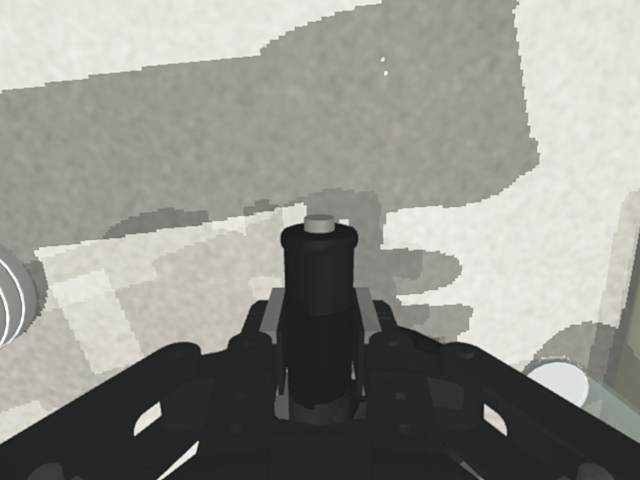

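Emit:
{"op": "send_rows", "data": {"series": [[0,0,0,0,0,0,-1],[0,0,0,0,0,0,-1],[0,0,0,0,0,0,-1],[0,0,0,0,0,0,-1],[0,0,-0.03,0,0,0,-1],[0,0,-0.07,0,0,0,-1],[0,0,-0.11,0,0,0,-1],[-0.02,0,-0.13,0,0,0,-1]]}}

```text
time_s: 20.38
ee_pos: [0.544, 0.2033, 0.2333]
ee_rot: [179.6, -0.2, 85.2]
force: [-0.4, 0.3, 0.8]
width: 0.0854
```

Emit:
{"op": "send_rows", "data": {"series": [[-0.03,0,0,0,0,0,-1],[-0.07,0.007,0,0,0,0,-1],[-0.11,0.01,0,0,0,0,-1],[-0.15,0.015,0,0,0,0,-1],[-0.19,0.017,0,0,0,0,-1],[-0.21,0.017,0,0,0,0,-1],[-0.21,0.017,0,0,0,0,-1]]}}

```text
time_s: 20.97
ee_pos: [0.5407, -0.0132, 0.2276]
ee_rot: [-180.0, 0.1, 84.8]
force: [-0.1, 0.3, 0.1]
width: 0.0853
```

```bash
python3 tc.py
python3 - <<'E'
from g import *
p,d,K,P=snap("wrist","w17")
im,xs,ys=rect("w17",y0=.03,y1=.15,s=5000); cv2.imwrite(f"pics/rw17.png",im[::-1,:,::-1])
E
python3 meas.py w17 .068 .114
```

```text
20.9667 [ 0.5407 -0.0132  0.2276] [-1.7999e+02  5.0000e-02  8.4780e+01] w 0.0853 F [-0.1  0.3  0.1] X,Y,Z 0.0009 0.0556 0.1726 th 359.7 r 0.1726
ticks [(76.32, 1.4), (81.22, 1.6), (86.08, 1.8), (91.01, 1.6), (95.85, 1.6), (100.78, 1.8)]
ptr L [(90.79, 3.5)]
ptr R [(90.71, 3.5)]
mark [(91.57, 3.4)] [(91.56, 2.8)]
```

View pics/rw17.png

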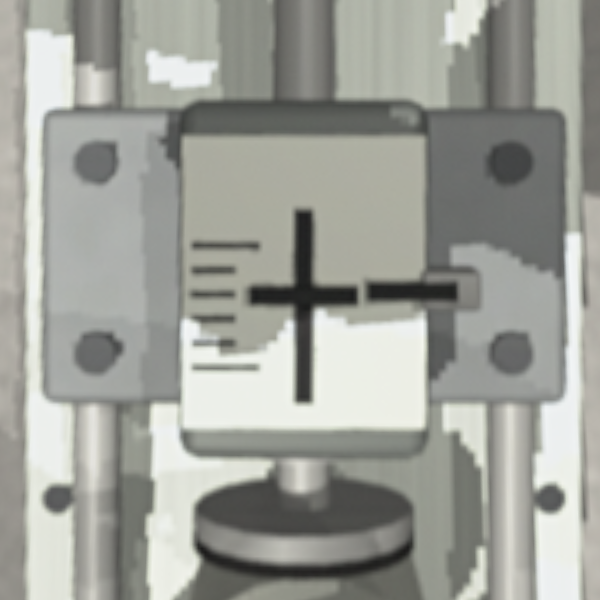

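Emit:
{"op": "send_rows", "data": {"series": [[0.03,-0.002,0,0,0,-0.6,-1],[0.07,-0.006,0,0,0,-0.6,-1],[0.11,-0.01,0,0,0,-0.6,-1],[0.15,-0.013,0,0,0,-0.6,-1],[0.19,-0.016,0,0,0,-0.6,-1],[0.22,-0.019,0,0,0,-0.6,-1],[0.237,-0.02,0,0,0,-0.6,-1],[0.237,-0.02,0,0,0,-0.6,-1]]}}

```text
time_s: 21.68
ee_pos: [0.5401, 0.2329, 0.2274]
ee_rot: [-180.0, -0.1, 86.0]
force: [0.3, -0.0, -0.1]
width: 0.0856
```

```bash
python3 tc.py; python3 hd.py w18 -.016 .12
```

```text
21.6833 [0.5401 0.2329 0.2274] [-1.7996e+02 -6.0000e-02  8.6030e+01] w 0.0856 F [ 0.3 -0.  -0.1] X,Y,Z -0.0195 0.3009 0.1724 th 6.5 r 0.1735
0.27 240 -0.017 0.0225 0.13979999999999998
0.28 242 -0.0172 0.0232 0.1397
0.29 255 -0.017 0.0228 0.1396
0.3 258 -0.0171 0.0225 0.1396
0.31 269 -0.0169 0.0233 0.1396
```

Emit:
{"op": "send_rows", "data": {"series": [[-0.004,0.003,0.03,0,0,0.6,-1],[-0.004,0.003,0.065,0,0,0.6,-1],[-0.004,0.003,0.095,0,0,0.6,-1],[-0.004,0.003,0.118,0,0,0.6,-1],[-0.004,0.003,0.129,0,0,0.6,-1],[-0.004,0.003,0.129,0,0,0.6,-1],[-0.004,0.003,0.129,0,0,0.6,-1],[-0.004,0.003,0.129,0,0,0.6,-1]]}}

```text
time_s: 22.4
ee_pos: [0.5455, 0.2242, 0.1009]
ee_rot: [179.8, -0.1, 85.1]
force: [0.3, 0.5, 0.2]
width: 0.0854
```

```bash
python3 tc.py
```

```text
22.4 [0.5455 0.2242 0.1009] [ 1.798e+02 -6.000e-02  8.507e+01] w 0.0854 F [0.3 0.5 0.2] X,Y,Z -0.0135 0.2927 0.0459 th 16.4 r 0.0479
```

Emit:
{"op": "send_rows", "data": {"newtons": 30, "series": [[0,-0.0025,0.001,0,0,0,-1],[0,-0.0025,0.002,0,0,0,0.0],[0,-0.0025,0.002,0,0,0,0.6],[0,-0.0025,0.002,0,0,0,1],[0,-0.0025,0.002,0,0,0,1],[0,-0.0025,0.002,0,0,0,1],[0,-0.0025,0.002,0,0,0,1],[0,-0.0025,0.002,0,0,0,1]]}}

```text
time_s: 23.07
ee_pos: [0.5418, 0.2243, 0.097]
ee_rot: [180.0, -0.0, 85.1]
force: [0.3, 0.5, 0.7]
width: 0.0228
```

```bash
python3 tc.py; python3 hd.py w19 -.016 .12;  python3 arc.py 21 39 4 | sed 's/np.float64//g;s/[()]//g'
```

```text
23.0667 [0.5418 0.2243 0.097 ] [ 1.7996e+02 -1.0000e-02  8.5090e+01] w 0.0228 F [0.3 0.5 0.7] X,Y,Z -0.0172 0.2925 0.042 th 22.2 r 0.0454
0.27 776 -0.0184 0.0229 0.13899999999999998
0.28 919 -0.0183 0.027 0.1478
0.29 1134 -0.0182 0.0263 0.14789999999999998
0.3 2488 -0.0182 0.0505 0.14789999999999998
0.31 1013 -0.0184 0.0232 0.1392
[[0, -0.0034, 0.0015, 0, 0, 0, 1], [0, -0.0067, 0.0032, 0, 0, 0, 1], [0, -0.0098, 0.0051, 0, 0, 0, 1], [0, -0.0127, 0.0074, 0, 0, 0, 1]]
```

Emit:
{"op": "send_rows", "data": {"series": [[0,-0.003,0.0014,0,0,0,1],[0,-0.006,0.003,0,0,0,1],[0,-0.009,0.005,0,0,0,1],[0,-0.0117,0.0069,0,0,0,1],[0,-0.0117,0.0069,0,0,0,1],[0,-0.0117,0.0069,0,0,0,1]]}}

```text
time_s: 23.62
ee_pos: [0.5291, 0.2253, 0.0891]
ee_rot: [-179.9, 0.0, 85.1]
force: [4.2, 0.6, -4.2]
width: 0.0229
```

```bash
python3 tc.py; python3 hd.py w20 -.03 .11
```

```text
23.6167 [0.5291 0.2253 0.0891] [-1.7993e+02  1.0000e-02  8.5080e+01] w 0.0229 F [ 4.2  0.6 -4.2] X,Y,Z -0.0299 0.2924 0.0341 th 41.2 r 0.0453
0.27 769 -0.031 0.0236 0.13099999999999998
0.28 871 -0.0309 0.0234 0.1347
0.29 997 -0.0308 0.0232 0.13599999999999998
0.3 2259 -0.0307 0.0503 0.1364
0.31 992 -0.0309 0.0235 0.13099999999999998
```

Emit:
{"op": "send_rows", "data": {"series": [[0,0,0,0,0,0,-1],[0,0,0,0,0,0,-1],[0,0,0,0,0,0,-1],[0,0,0,0,0,0,-1],[0,0,-0.03,0,0,0,-1],[0,0,-0.07,0,0,0,-1],[0,0,-0.11,0,0,0,-1],[-0.02,0,-0.14,0,0,0,-1]]}}

```text
time_s: 24.33
ee_pos: [0.5286, 0.2073, 0.2336]
ee_rot: [179.8, -0.1, 85.2]
force: [0.8, -1.0, -0.6]
width: 0.0852
```

Emit:
{"op": "send_rows", "data": {"series": [[-0.03,0.005,0,0,0,0,-1],[-0.07,0.012,0,0,0,0,-1],[-0.11,0.02,0,0,0,0,-1],[-0.15,0.027,0,0,0,0,-1],[-0.19,0.03,0,0,0,0,-1],[-0.213,0.03,0,0,0,0,-1],[-0.213,0.03,0,0,0,0,-1],[-0.213,0.03,0,0,0,0,-1]]}}

```text
time_s: 25.0
ee_pos: [0.5395, -0.0103, 0.2299]
ee_rot: [-180.0, -0.0, 84.9]
force: [0.0, 0.4, 0.0]
width: 0.0858
```

```bash
python3 tc.py
python3 - <<'E'
from g import *
p,d,K,P=snap("wrist","w21"); C=cloud(K,P,d)
m=(abs(C[...,2]-.161)<.005)&(np.hypot(C[...,0]-.535,C[...,1]+.066)<.03)
X=C[m]; print("cap",len(X),X.mean(0)); Q=np.c_[X[:,:2]-X[:,:2].mean(0),np.ones(len(X))]; print(np.linalg.lstsq(Q,X[:,2],rcond=None)[0])
E
python3 meas.py w21 .068 .114
```

```text
25.0 [ 0.5395 -0.0103  0.2299] [-1.7997e+02 -3.0000e-02  8.4930e+01] w 0.0858 F [0.  0.4 0. ] X,Y,Z -0.0006 0.0584 0.1749 th 0.2 r 0.1749
cap 2647 [ 0.53674034 -0.06668646  0.16010786]
[-0.00145973 -0.02117901  0.16010786]
ticks [(75.35, 1.6), (80.19, 1.4), (85.22, 1.6), (89.98, 1.9), (94.95, 1.5), (99.73, 1.8)]
ptr L [(90.63, 3.7)]
ptr R [(90.63, 3.3)]
mark [(90.76, 3.3)] [(90.58, 2.9)]
```

View pics/w21.png

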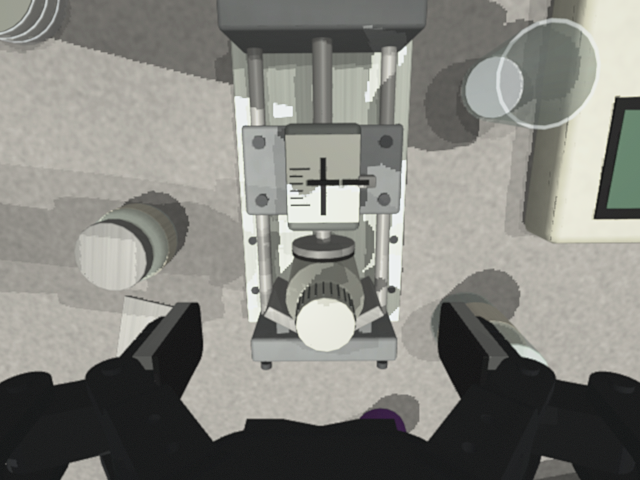

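```bash
python3 - <<'E'
from h import *
p,d,K,P=snap("scene","s22")
E
python3 -c "
from rig import ctrl
print(ctrl.sign_off())"
```

```text
the job is handed in; nothing more can be done
None
```

View pics/s22.png

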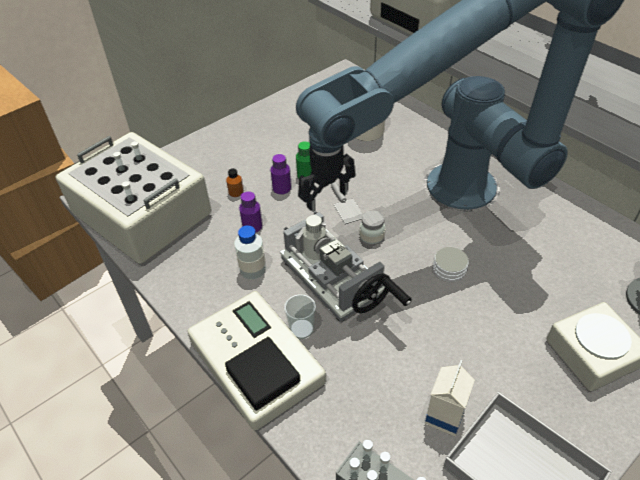

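The sample bottle stands clamped in the V-block with the pointer level with the marker clip, and I handed the job in at about 25 s of the 72 s. I set the bottle on the bed, then cranked clockwise in three stages: two full turns, about 143°, then about 20°. I let go and checked the gauge after each.

**Last checks**
- **Gauge:** the pointer and clip agree to about 0.1 mm in the wrist picture, and the pointer was short of the clip at both earlier checks.
- **Bottle:** the cap is within about 2 mm of the measured seat, and its top looks about 1° off level. Some of that is probably measurement error: the same fit read about 0.5° when the bottle was first set down.
- **Surroundings:** the hand is open and touching nothing. In the final scene picture the media bottle, amber bottle, beaker and carton look to be where they started; I judged that by eye only.

**What went wrong or disagreed**
- **Fingertips:** they proved to be about 25–30 mm behind the reported TCP. The first grip on the handle closed above it and turned the wheel back about 3°; I gripped again lower down.
- **Bottle grip:** for the same reason the bottle had been held only near the very top of its cap, but it stayed upright.
- **Clip reading:** the clip's place on the scale read between 14.5 and 16.3 mm depending on the view, so I aligned pointer to clip directly instead of relying on that number.

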